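# Clear the hall-table pile

### The arm

A 6-joint arm with a two-finger parallel gripper is mounted at the origin on the work surface. World frame = base frame: x ahead of the robot, y to its left, z up, the work surface at z = 0. Lengths are in m, angles in rad, forces in N, time in s.
With the tool pointing down it reaches from about 0.375 to 0.925 m from the base axis. Payload 5.7 kg.
Tool frame: the origin (TCP) lies between the finger pads; the fingertips stand 22 mm ahead of it and the grasp point (between the pads) lies 3 mm ahead of it (arm.tip_reach is the distance from the TCP to the fingertips, in m); z points along the fingers, y is the direction in which the jaws open and shut (so a half turn about z gives the same grasp; the last joint's range is limited). The gripper opens to 85 mm and grips with 20 to 120 N. Pads are 22 mm wide; open, the fingers measure 114 mm over their backs; the gripper's body (76 mm by 85 mm) begins 54 mm behind the grasp point. The pads swing forward as they close: fully open they stand 13 mm farther back than shut.
Start: joints at [1.202, 0.359, 1.51, -0, 1.272, -0.115], TCP at [0.151, 0.581, 0.253] pointing down, gripper open.
Joint ranges: [-2.97, 2.97], [-1.01, 2.36], [0.21, 2.38], [-0.96, 4.11], [0.2, 2.71], [-2.98, 2.98]. Speed limits (rad/s): [2.39, 2.39, 3.14, 3.14, 3.14, 3.14].

### API

Orientations are given as a unit quaternion [x, y, z, w].
In Python, from station import arm gives the robot as it stands. The module is installed in compiled form; this text tells all that it offers.
- The arm moves only by the tool carry_out, never from a script. Its argument "increments" is a list of rows, each a list of 7 numbers: the turn, a rotation vector about the tool's x, y, z in degrees, then the shift along the tool's x, y, z in m, then the opening, from 0 (shut) to 1 (fully open). A call has 1 to 5 rows; each row shifts and turns the commanded pose from where the row before left it, along the tool's axes as they then stand; what a row does not reach is not made up. A row lasts 1/10 s, in which the tool goes at most 50 mm and 8.59 degrees, less where a joint would pass 70% of its speed; a pose out of reach is approached as far as the arm can. A call with a gripper value outside its range is refused whole. The fingers move at their own pace and stop on an object; "grip_force" is the grip in N (left out, the last holds). Time passes only in rows, so rows that do not move let the fingers close. It gives the time, the measured TCP pose, the force and the opening at its end, in the units of the state.
- arm.read_state(): the state, without advancing time (a new reading comes with each control period).
- arm.read_camera(name): name is "scene" or "top" or "wrist"; returns a dict with "image" (384x512x3 uint8, blue, green, red), "fx", "fy", "cx", "cy" (pixels), "origin" and "orientation" of the camera in the world; the wrist camera has in their place "T_tool_cam" (4x4, takes a point from camera to tool coordinates, whose origin is the TCP and whose axes are the flange's). Camera axes: x right, y down, z forward; pixel columns grow to the right and rows downward; lengths in m; the calibration is good to about 2 mm. The wrist camera is an equidistant fisheye: a pixel r from the principal point sees the ray r / f radians off the axis. A picture is of the moment at which its call begins: read the wrist's pose just before it. There is no depth.
- arm.sign_off(): hands the job in, once; it reports no verdict.
The state is a dict: "clock": time; "joints": joint angles; "qvel": joint speeds; "joint_efforts": joint torques, N m; "tcp_pos": TCP position; "eef_rot": TCP orientation; "ft_force": force on the tool from outside, world axes, zero at the start; "wrist_torque": the same for the moment, N m; "grip_width": opening from 0.0 (shut) to 1.0 (fully open).
Only numpy, scipy, OpenCV 4.12 (cv2) and the standard library are available. Lean on these libraries where they do the work, as an engineer would, in place of code of your own. Each camera call takes 0.05 s, during which the arm holds its last target. There are 200 camera calls.

### The job

Somebody emptied their pockets in one pile on the hall table. Take the pile apart from the top, one thing at a time, and put each where it belongs: the torch standing upright in its round charging dock, the key lying in the open wooden key box, the metal card holder lying flat in the wooden tray, and the phone lying flat, screen up, its middle on the middle of the charging pad. Let neither the torch nor the mug topple, and leave the mug and the chrome door handle where they are.

Things in the scene. Friction and masses are not known exactly. Their poses are not given: they have to be found in the camera images.
- phone: Black phone, the bottom of the pile: a slab 132 (x) by 65 (y) by 8 thick, about 160 g, lying screen up on the table. Origin: centre of its underside; z points up out of the screen.
- card_holder: Aluminium card holder lying on the phone: 100 (x) by 60 (y) by 10 thick, about 110 g. Origin: centre of its underside; z up. Its long side runs along the phone's to within 0.06 rad.
- torch: Steel torch standing on its tail, lens up, 23 to 30 from the middle of the card holder towards its +x end: 100 tall, about 150 g. Tail 29 diameter, barrel 26 diameter from 16 to 62 above the foot, head 32 diameter from 70 to 100 above the foot (straight sides, good to grip). Origin: centre of the flat tail end; z up along the torch.
- key: Brass-coloured flat house key lying across the card holder 26 to 30 from its middle towards its -x end, about 22 g, 62 long. Its bow (grip end) is a square 26 by 26 by 5 thick with flat parallel sides; the blade, 7 wide and 4 thick, runs from it along the key's x to 49 from the origin. Origin: centre of the bow's underside; z up. It is easily gripped across the bow, fingers closing along its y.
- charging_pad: Place of the phone: flat grey wireless charging pad, a disc 100 diameter and 8 high with a black centre face, fixed to the table. Origin: centre of its underside, so the top face lies 8 above it. The pad charges only if the phone's middle lies over its middle (within 12).
- torch_dock: Place of the torch: round black charging dock, fixed; foot 76 diameter and 8 high, on it a cup of 54 outer and 46 inner diameter; cup floor 11 above the table, rim 26 above the table. Origin: centre of its underside, on the axis of the cup.
- tray: Place of the card holder: shallow open wooden tray, fixed, 150 (x) by 170 (y), 24 high over the table, walls and floor 7 thick, so the inside is 136 by 156 with its floor at 7. Origin: centre of its underside.
- key_box: Place of the key: open-topped wooden box, fixed, 130 (x) by 160 (y), 55 high, walls and floor 7 thick; inside 116 by 146, its floor at 7. The lid, hinged on the +x rim, stands open on a stiff hinge (93 to 106 degrees from shut) and reaches 190 above the table, a brass knob standing 45 off its far face: keep the hand over the box's middle. Origin: centre of its underside.
- mug: Bystander: white mug, 78 diameter, 90 tall, handle at its +y side, standing on a green coaster 96 diameter and 4 thick. Origin: centre of its underside. Not to be moved.
- door_handle: Bystander: loose chrome lever door handle standing on its round rose, about 145 long and 57 high; lever 19 thick along x. Origin: on the table under the middle of the handle; the rose (52 diameter) is centred at x = -45, the lever's end is at x = +73. Not to be moved.
There are look-alikes about, which are no part of the job. Several things have the shape of the key_box; the one meant has the colours described above.

How it is judged:
At the end, for the whole second after the job is handed in: Torch upright (0.1 rad) on its dock's cup floor, within 12 mm of the axis; key flat on the key box floor; card holder flat on the tray floor; phone flat, screen up on the charging pad, centred within 12 mm; mug (upright) and door handle within 30 mm of their start; all released and at rest (horizontal distance between torch and torch_dock below 0.012 m and z of torch in the frame of torch_dock between 0.008 and 0.014 m and angle between each of torch, mug's own z axis and vertical below 0.1 rad and x of key in the frame of key_box between -0.058 and 0.058 m and y of key in the frame of key_box between -0.073 and 0.073 m and z of key in the frame of key_box between 0.004 and 0.014 m and (angle between key's own z axis and vertical below 0.2 rad or angle between key's own z axis and vertical above 2.94 rad) and x of card_holder in the frame of tray between -0.05 and 0.05 m and y of card_holder in the frame of tray between -0.06 and 0.06 m and z of card_holder in the frame of tray between 0.004 and 0.01 m and angle between each of card_holder, phone's own z axis and vertical below 0.08 rad and horizontal distance between phone and charging_pad below 0.012 m and z of phone in the frame of charging_pad between 0.005 and 0.011 m and distance of each of mug, door_handle from where it was at the start of the episode below 0.03 m and linear speed of each of torch, key, card_holder, phone below 0.02 m/s and angular speed of each of torch, key, card_holder, phone below 0.3 rad/s); the robot touches nothing.
It fails at once if the torch or the mug topples (angle between torch's own z axis and vertical above 1 rad or angle between mug's own z axis and vertical above 0.6 rad).
It fails at once if the mug or the door handle is moved more than 30 mm (distance of any of mug, door_handle from where it was at the start of the episode above 0.03 m).
It fails at once if the phone is carried off with the card holder still on it (distance of phone from where it was at the start of the episode above 0.08 m and contact force between phone and card_holder above 0.08 N).
It fails at once if the card holder is carried off with the torch or the key still on it ((distance of card_holder from where it was at the start of the episode above 0.08 m and contact force between card_holder and torch above 0.08 N) or (distance of card_holder from where it was at the start of the episode above 0.08 m and contact force between card_holder and key above 0.08 N)).
It also fails if it takes over 128 s, if anything falls off the work surface, if the arm or the gripper's body presses on something with over 40 N, if the wrist force passes 120 N, or if a joint passes its speed limit or range.

## Working session

There is one attempt and no reset: what is moved stays moved. The work goes in short steps, Python scripts to look and compute and a tool call to move; the robot and the scene stay as the last step left them, time stands still between calls to the robot, and variables do not carry over. Pictures are saved under pics/ and viewed, about 12 in all and at most 16, crops included, and the job is handed in when it is done.

Besides the shell and the picture viewer there is one more tool, called after "Request:" by a JSON object that holds its "name" and its "arguments". carry_out: Moves the arm, as the interface text tells. Its arguments: {"type":"object","properties":{"increments":{"type":"array","items":{"type":"array","items":{"type":"number"}}},"grip_force":{"type":"number"}},"required":["increments"]}

```bash
mkdir -p pics && cat > h.py <<'E'
import numpy as np, cv2
from scipy.spatial.transform import Rotation as R
from station import arm
def snap(n,f):
    c=arm.read_camera(n); cv2.imwrite('pics/'+f,c['image']); return c
def ray(c,u,v):
    d=np.array([(u-c['cx'])/c['fx'],(v-c['cy'])/c['fy'],1.]); return R.from_quat(c['orientation']).as_matrix()@d if np.size(c['orientation'])==4 else np.array(c['orientation'])@d
def onplane(c,u,v,z):
    d=ray(c,u,v); o=np.array(c['origin']); return (o+d*(z-o[2])/d[2])
def proj(c,p):
    M=R.from_quat(c['orientation']).as_matrix(); q=M.T@(np.array(p)-c['origin']); return c['fx']*q[0]/q[2]+c['cx'],c['fy']*q[1]/q[2]+c['cy']
E
python3 - <<'E'
from h import *
import pickle
d={}
for n in ('top','scene'):
    c=snap(n,n+'.png'); d[n]=c; print({k:v for k,v in c.items() if k!='image'})
pickle.dump(d,open('cams.pkl','wb'))
print(arm.read_state())
E
```

```text
{'fx': 347.67699294961926, 'fy': 347.67699294961926, 'cx': 249.42801681443666, 'cy': 191.06262564995623, 'origin': array([0.47652557, 0.07703894, 1.01573237]), 'orientation': array([ 0.70668028, -0.7065989 ,  0.02440594, -0.02693189])}
{'fx': 393.60177070611206, 'fy': 393.60177070611206, 'cx': 259.0639063227339, 'cy': 187.43371127074428, 'origin': array([ 1.4580477 , -0.33049952,  0.80205689]), 'orientation': array([ 0.7474609 ,  0.48467008, -0.24449975, -0.38290598])}
{'clock': 0.1, 'joints': array([ 1.20192893e+00,  3.59426954e-01,  1.51136503e+00,  2.13334009e-05,
        1.27250692e+00, -1.15120838e-01]), 'qvel': array([ 0.00030791, -0.00123648, -0.00289091,  0.00041186, -0.0001002 ,
       -0.00021307]), 'joint_efforts': array([ 9.17791549e-04, -5.28661358e+01, -2.79350156e+01, -3.68293308e-05,
        5.02375304e-03,  1.51448108e-05]), 'tcp_pos': array([0.15041421, 0.58022073, 0.25252567]), 'eef_rot': array([ 1.26536251e-01,  9.91961617e-01, -8.25827549e-04, -2.14338972e-04]), 'ft_force': array([ 0.01536759,  0.00349468, -0.5025348 ]), 'wrist_torque': array([ 0.03705303,  0.0272097 , -0.02942391]), 'grip_width': 1.0034869033974434}
```

View pics/top.png

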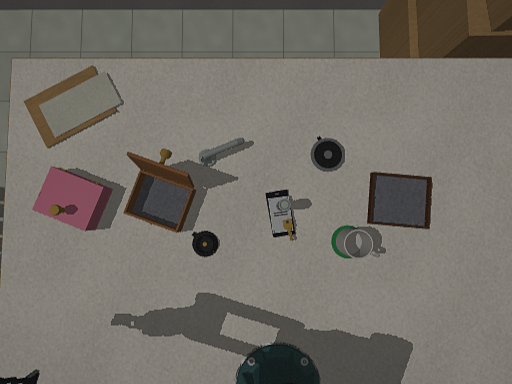

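View pics/scene.png

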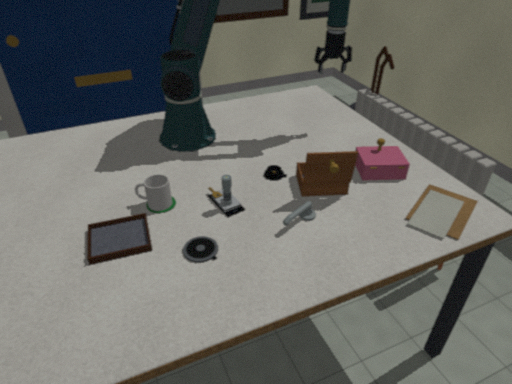

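Top view: the key box is the open wooden box at (160,198); the pink box at (73,198) is the look-alike. The tray is at (400,200); the framed board at (73,105) is not it. The dock is at (205,243), the pad at (328,154), the pile at (281,213), the mug at (355,242), and the door handle at (225,150). Next is a close crop to check these choices.

```bash
python3 - <<'E'
from h import *
import pickle
d=pickle.load(open('cams.pkl','rb'));c=d['top'];im=c['image']
f=lambda x0,y0,w,h,s:cv2.resize(im[y0:y0+h,x0:x0+w],None,fx=s,fy=s,interpolation=cv2.INTER_CUBIC)
a=f(255,180,65,65,6); b=f(115,140,120,120,3.25)
sc=d['scene']['image']; e=cv2.resize(sc[160:225,190:320],None,fx=3,fy=3,interpolation=cv2.INTER_CUBIC); g=f(305,130,130,65,3)
cv2.imwrite('pics/crop1.png',np.vstack([np.hstack([a,b]),np.hstack([e,g])]))
for n,u,v,z in [('keybox',158,200,.05),('tray',400,200,.02),('dock',205,243,.02),('pad',328,154,.008),('pile',281,213,.01),('mug',359,242,.09)]: print(n,onplane(c,u,v,z).round(3))
E
```

```text
keybox [0.522 0.335 0.05 ]
tray [ 0.523 -0.35   0.02 ]
dock [0.401 0.207 0.02 ]
pad [ 0.659 -0.149  0.008]
pile [ 0.486 -0.01   0.01 ]
mug [ 0.409 -0.209  0.09 ]
```

View pics/crop1.png

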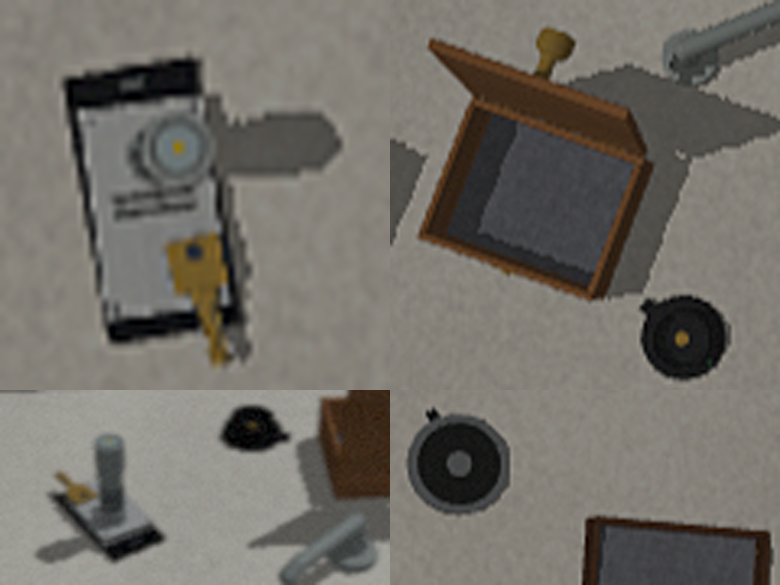

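The crop confirms the choices. The open brown wooden box is the key box, with its lid and knob toward the upper left. The black dock cup is at (205,243). The pile has the torch at about (284,205) and the key bow at about (288,224). I'll move the wrist camera over the pile.

```bash
cat >> h.py <<'E'
def yaw(): 
    M=R.from_quat(arm.read_state()['eef_rot']).as_matrix(); return np.degrees(np.arctan2(M[1,1],M[0,1]))
def plan(p,yw=None):
    """tool shift from the present pose to TCP p (tool turned first to jaw angle yw), and tool-z turn"""
    s=arm.read_state(); M=R.from_quat(s['eef_rot']).as_matrix(); y0=yaw(); t=0
    if yw is not None:
        t=(yw-y0+90)%180-90; M=R.from_euler('z',t,degrees=True).as_matrix()@M
    d=M.T@(np.array(p)-s['tcp_pos'])
    print('turn tool z',round(-t,1),'then shift',d.round(4),'| at',s['tcp_pos'].round(4),'yaw',round(y0,1),'tilt',M[:,2].round(3),'t',round(s['clock'],1),'w',round(s['grip_width'],3),'F',s['ft_force'].round(1))
def wrist(f=None):
    s=arm.read_state(); c=arm.read_camera('wrist'); T=np.eye(4); T[:3,:3]=R.from_quat(s['eef_rot']).as_matrix(); T[:3,3]=s['tcp_pos']
    c['T']=T@np.array(c['T_tool_cam'])
    if f: cv2.imwrite('pics/'+f,c['image'])
    return c
def wplane(c,u,v,z):
    a=np.array([u-c['cx'],v-c['cy']]); r=np.hypot(*a)+1e-9; th=r/c['fx']; d=np.r_[a/r*np.sin(th),np.cos(th)]
    d=c['T'][:3,:3]@d; o=c['T'][:3,3]; return o+d*(z-o[2])/d[2]
def wproj(c,p):
    q=np.linalg.inv(c['T'])@np.r_[p,1]; rho=np.hypot(q[0],q[1])+1e-12; r=c['fx']*np.arctan2(rho,q[2]); return c['cx']+r*q[0]/rho,c['cy']+r*q[1]/rho
E
python3 - <<'E'
from h import *
c=wrist(); print(np.array(c['T_tool_cam']).round(3),c['fx'],c['fy'],c['cx'],c['cy'],arm.tip_reach)
plan([.45,0,.28],99.3)
E
```

```text
[[ 0.001 -0.95  -0.312  0.082]
 [ 1.     0.001  0.001  0.   ]
 [-0.    -0.312  0.95  -0.121]
 [ 0.     0.     0.     1.   ]] 297.3186396354542 297.3186396354542 251.85446650404094 194.3771430794803 0.022
turn tool z -23.8 then shift [-0.2018 -0.6211 -0.0265] | at [0.1505 0.5803 0.2526] yaw 75.5 tilt [ 0.    -0.001 -1.   ] t 0.1 w 0.999 F [-0.   0.5 -0.1]
```

Request:
{"name": "carry_out", "arguments": {"increments": [[0,0,-8,0,0,-0.01,1],[0,0,-8,0,0,-0.01,1],[0,0,-8,0,0,-0.0065,1],[0,0,0,-0.0144,-0.0444,0,1],[0,0,0,-0.0144,-0.0444,0,1]]}}

```text
clock: 0.65
tcp_pos: [0.1938, 0.4976, 0.2795]
eef_rot: [-0.084, 0.996, 0.0, 0.0]
ft_force: [0.7, -0.6, -0.0]
grip_width: 1.001
```

Request:
{"name": "carry_out", "arguments": {"increments": [[0,0,0,-0.0144,-0.0444,0,1],[0,0,0,-0.0144,-0.0444,0,1],[0,0,0,-0.0144,-0.0444,0,1],[0,0,0,-0.0144,-0.0444,0,1],[0,0,0,-0.0144,-0.0444,0,1]]}}

```text
clock: 1.15
tcp_pos: [0.3014, 0.289, 0.2798]
eef_rot: [-0.083, 0.997, -0.0, 0.0]
ft_force: [1.0, 0.9, 0.1]
grip_width: 0.998
```

Request:
{"name": "carry_out", "arguments": {"increments": [[0,0,0,-0.0144,-0.0444,0,1],[0,0,0,-0.0144,-0.0444,0,1],[0,0,0,-0.0144,-0.0444,0,1],[0,0,0,-0.0144,-0.0444,0,1],[0,0,0,-0.0144,-0.0444,0,1]]}}

```text
clock: 1.65
tcp_pos: [0.409, 0.0817, 0.2799]
eef_rot: [-0.082, 0.997, 0.0, 0.0]
ft_force: [0.2, 0.5, 0.1]
grip_width: 1.0
```

Request:
{"name": "carry_out", "arguments": {"increments": [[0,0,0,-0.0144,-0.0444,0,1],[0,0,0,-0.0144,-0.0444,0,1],[0,0,0,0,0,0,1],[0,0,0,0,0,0,1],[0,0,0,0,0,0,1]]}}

```text
clock: 2.15
tcp_pos: [0.4507, 0.0016, 0.2795]
eef_rot: [-0.083, 0.997, 0.0, -0.001]
ft_force: [0.6, 0.9, 0.5]
grip_width: 0.999
```

```bash
python3 - <<'E'
from h import *
c=wrist(); plan([.45,0,.28],99.3)
im=c['image']; cv2.imwrite('pics/w1.png',cv2.resize(im,(800,600),interpolation=cv2.INTER_CUBIC))
import pickle; pickle.dump(c,open('w1.pkl','wb'))
E
```

```text
turn tool z 0.2 then shift [ 0.001  -0.0018 -0.0004] | at [0.4507 0.0019 0.2796] yaw 99.5 tilt [-0.001  0.    -1.   ] t 2.2 w 0.998 F [ 0.1 -0.3  0.1]
```

View pics/w1.png

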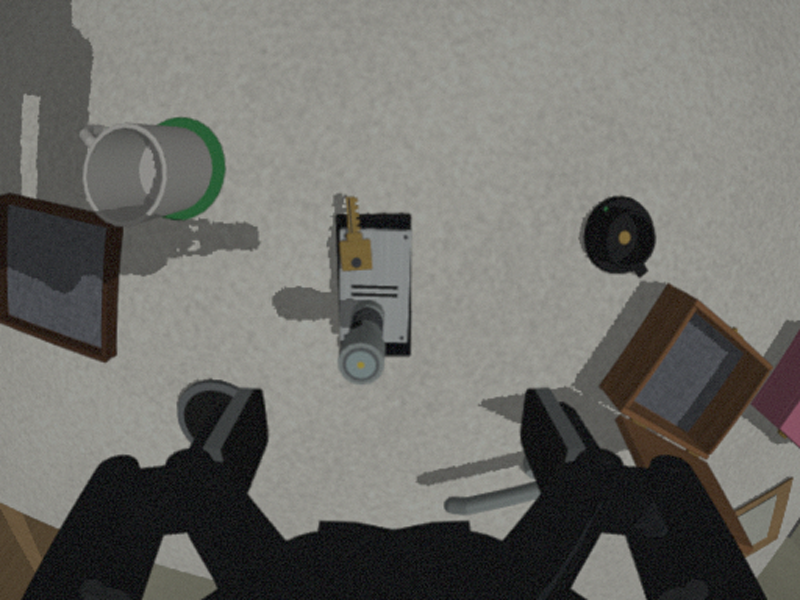

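The view shows everything clearly: torch lens dot at (361,365), key bow at (356,252), dock dot at (625,238), key box at (690,370), tray at (60,275), and the pad partly hidden at (210,410).

```bash
cat >> h.py <<'E'
def blob(im,box,fn,pick=0):
    """centroid and minAreaRect of the largest blob with mask fn(hsv) in box x0,y0,x1,y1"""
    x0,y0,x1,y1=box; h=cv2.cvtColor(im[y0:y1,x0:x1],cv2.COLOR_BGR2HSV).astype(int); m=fn(h[...,0],h[...,1],h[...,2]).astype(np.uint8)
    n,l,s,ce=cv2.connectedComponentsWithStats(m); k=1+np.argmax(s[1:,4]); mm=(l==k).astype(np.uint8)
    ct=max(cv2.findContours(mm,0,2)[0],key=cv2.contourArea)[:,0]+[x0,y0]
    return ce[k]+[x0,y0],s[k,4],ct.astype(np.float32)
E
python3 - <<'E'
from h import *
import pickle
w=pickle.load(open('w1.pkl','rb')); t=pickle.load(open('cams.pkl','rb'))['top']
Y=lambda h,s,v:(h>12)&(h<35)&(s>110)&(v>70)
p,a,_=blob(w['image'],(222,225,242,243),Y);print('torch w',p,a,wplane(w,*p,.118).round(4))
p,a,_=blob(t['image'],(275,195,293,212),Y);print('torch t',p,a,onplane(t,*p,.118).round(4))
p,a,_=blob(w['image'],(388,140,412,165),Y);print('dock w',p,a,wplane(w,*p,.011).round(4))
p,a,_=blob(t['image'],(198,236,212,252),Y);print('dock t',p,a,onplane(t,*p,.011).round(4))
D=lambda h,s,v:(v<75)
p,a,ct=blob(w['image'],(366,118,425,180),D);g=np.array([wplane(w,*q,.017)[:2] for q in ct]);print('dock dark',cv2.minEnclosingCircle(g.astype(np.float32)))
p,a,ct=blob(t['image'],(190,228,220,260),D);g=np.array([onplane(t,*q,.017)[:2] for q in ct]);print('dock dark t',cv2.minEnclosingCircle(g.astype(np.float32)))
p,a,ct=blob(t['image'],(314,140,345,170),lambda h,s,v:v<70);g=np.array([onplane(t,*q,.008)[:2] for q in ct]).astype(np.float32);print('pad face t',cv2.minEnclosingCircle(g),cv2.fitEllipse(g))
# key bow
p,a,ct=blob(w['image'],(210,120,245,180),lambda h,s,v:(h>10)&(h<35)&(s>90)&(v>50))
g=np.array([wplane(w,*q,.023)[:2] for q in ct]).astype(np.float32);print('key w',wplane(w,*p,.023).round(3),a,cv2.minAreaRect(g))
# tray, box corners from top: outer contour
p,a,ct=blob(t['image'],(360,165,440,235),lambda h,s,v:(v<110));g=np.array([onplane(t,*q,.024)[:2] for q in ct]).astype(np.float32);print('tray',cv2.minAreaRect(g))
x=[(80,215),(97,0)]
for q in [(470,105),(645,160),(595,297),(422,238)]: u,v=(q[0]-390)/3.25+115,q[1]/3.25+140; print('box rim',onplane(t,u,v,.055).round(3))
for z,q in [(0.055,(680,283)),(.055,(770,370)),(.055,(708,458)),(.055,(602,387))]: print('box w',wplane(w,q[0]/1.5625,q[1]/1.5625,z).round(3))
E
```

```text
torch w [230.36363636 233.09090909] 11 [ 0.5074 -0.0104  0.118 ]
torch t [284.33333333 204.33333333] 3 [ 0.5075 -0.0098  0.118 ]
dock w [399.31372549 151.56862745] 51 [0.3967 0.2094 0.011 ]
dock t [204.375 243.75 ] 16 [0.3982 0.2098 0.011 ]
dock dark ((0.3999934494495392, 0.20366442203521729), 0.04173407703638077)
dock dark t ((0.4010121822357178, 0.2113979309797287), 0.04179969057440758)
pad face t ((0.6576440334320068, -0.14905832707881927), 0.0490279346704483) ((0.6589749455451965, -0.1495819091796875), (0.08486037701368332, 0.0900132954120636), 92.64765167236328)
key w [ 0.444 -0.031  0.023] 526 ((0.4376625418663025, -0.03342689573764801), (0.06094896048307419, 0.025756170973181725), 13.951139450073242)
tray ((0.5234545469284058, -0.34740760922431946), (0.17998893558979034, 0.15214478969573975), 84.92406463623047)
box rim [0.599 0.386 0.055]
box rim [0.552 0.236 0.055]
box rim [0.435 0.277 0.055]
box rim [0.485 0.424 0.055]
box w [0.421 0.255 0.055]
box w [0.489 0.426 0.055]
box w [0.603 0.388 0.055]
box w [0.529 0.208 0.055]
```

```bash
python3 -c "
from h import *
plan([.5075,-.0102,.18]);plan([.5075,-.0102,.104])"
```

```text
turn tool z 0 then shift [-0.0541 -0.0214  0.0995] | at [0.4507 0.0019 0.2796] yaw 99.5 tilt [-0.001  0.    -1.   ] t 2.2 w 0.998 F [ 0.1 -0.3  0.1]
turn tool z 0 then shift [-0.0542 -0.0215  0.1755] | at [0.4507 0.0019 0.2796] yaw 99.5 tilt [-0.001  0.    -1.   ] t 2.2 w 0.998 F [ 0.1 -0.3  0.1]
```

Request:
{"name": "carry_out", "arguments": {"increments": [[0,0,0,-0.0271,-0.0107,0.03,1],[0,0,0,-0.0271,-0.0107,0.03,1],[0,0,0,0,0,0.03,1],[0,0,0,0,0,0.01,1],[0,0,0,0,0,0,1]]}}

```text
clock: 2.7
tcp_pos: [0.5065, -0.01, 0.1785]
eef_rot: [-0.083, 0.997, 0.001, -0.002]
ft_force: [-0.9, -0.1, 0.2]
grip_width: 0.995
```

Request:
{"name": "carry_out", "arguments": {"increments": [[0,0,0,0,0,0.025,1],[0,0,0,0,0,0.025,1],[0,0,0,0,0,0.0255,1],[0,0,0,0,0,0,1],[0,0,0,0,0,0,1]]}}

```text
clock: 3.2
tcp_pos: [0.5089, -0.0111, 0.1057]
eef_rot: [-0.083, 0.997, -0.0, 0.0]
ft_force: [0.5, -0.4, 0.4]
grip_width: 0.998
```

```bash
python3 - <<'E'
from h import *
c=wrist('w2.png');plan([.5075,-.0102,.104])
print([np.round(wproj(c,p)) for p in ([.5075,-.0102,.118],)])
E
```

```text
turn tool z 0 then shift [0.0019 0.0014 0.0021] | at [ 0.5096 -0.0113  0.1061] yaw 99.5 tilt [ 0.002 -0.    -1.   ] t 3.2 w 1.001 F [ 0.4 -0.1  1. ]
[array([252., 289.])]
```

View pics/w2.png

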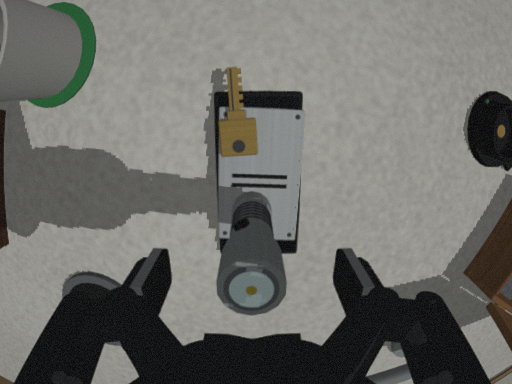

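The lens dot at (251,290) is where I predicted it, centred between the jaws. Closing now.

Request:
{"name": "carry_out", "arguments": {"increments": [[0,0,0,0.001,0.001,0,0.6],[0,0,0,0,0,0,0.45],[0,0,0,0,0,0,0.4],[0,0,0,0,0,0,0.2],[0,0,0,0,0,0,0]], "grip_force": 40}}

```text
clock: 3.75
tcp_pos: [0.508, -0.0109, 0.105]
eef_rot: [-0.082, 0.997, -0.0, 0.001]
ft_force: [-0.8, -0.3, 6.1]
grip_width: 0.356
```

Request:
{"name": "carry_out", "arguments": {"increments": [[0,0,0,0,0,0,0],[0,0,0,0,0,0,0],[0,0,0,0,0,-0.01,0],[0,0,0,0,0,-0.01,0],[0,0,0,0,0,0,0]]}}

```text
clock: 4.25
tcp_pos: [0.5085, -0.0108, 0.1258]
eef_rot: [-0.082, 0.997, -0.0, 0.001]
ft_force: [-0.2, 1.0, -2.3]
grip_width: 0.357
```

```bash
python3 -c "
from h import *
plan([.3975,.2096,.25]);s=arm.read_state();print(s['joints'])"
```

```text
turn tool z 0 then shift [ 0.073   0.2355 -0.1246] | at [ 0.5085 -0.0108  0.1258] yaw 99.5 tilt [ 0.003 -0.    -1.   ] t 4.2 w 0.357 F [-0.2  1.  -2.3]
[-1.57043936e-01  3.87532621e-01  1.84797385e+00 -9.21880214e-05
  9.03516293e-01 -1.89285628e+00]
```

Request:
{"name": "carry_out", "arguments": {"increments": [[0,0,0,0,0,-0.03,0],[0,0,0,0,0,-0.03,0],[0,0,0,0.01,0.03,0,0],[0,0,0,0.01,0.035,0,0],[0,0,0,0.01,0.035,0,0]]}}

```text
clock: 4.75
tcp_pos: [0.461, 0.0838, 0.1847]
eef_rot: [-0.082, 0.997, 0.0, 0.0]
ft_force: [0.6, 0.6, -1.9]
grip_width: 0.359
```

Request:
{"name": "carry_out", "arguments": {"increments": [[0,0,0,0.01,0.035,0,0],[0,0,0,0.01,0.035,0,0],[0,0,0,0.01,0.035,0,0],[0,0,0,0.013,0.03,0,0],[0,0,0,0,0,0,0]]}}

```text
clock: 5.25
tcp_pos: [0.3941, 0.2115, 0.1842]
eef_rot: [-0.084, 0.996, 0.0, -0.001]
ft_force: [-0.5, -0.0, -1.8]
grip_width: 0.355
```

Request:
{"name": "carry_out", "arguments": {"increments": [[0,0,0,0,0,0,0],[0,0,0,0,0,0,0]]}}

```text
clock: 5.45
tcp_pos: [0.3974, 0.2087, 0.1844]
eef_rot: [-0.082, 0.997, -0.0, 0.0]
ft_force: [-0.3, 0.3, -1.7]
grip_width: 0.357
```

```bash
python3 - <<'E'
from h import *
plan([.3975,.2096,.100])
c=wrist('w3.png'); print(np.round(wproj(c,[.3975,.2096,.011])))
E
```

```text
turn tool z 0 then shift [-0.0002  0.0009  0.0844] | at [0.3974 0.2087 0.1844] yaw 99.4 tilt [ 0.001 -0.    -1.   ] t 5.5 w 0.357 F [-0.3  0.3 -1.7]
[252. 180.]
```

View pics/w3.png

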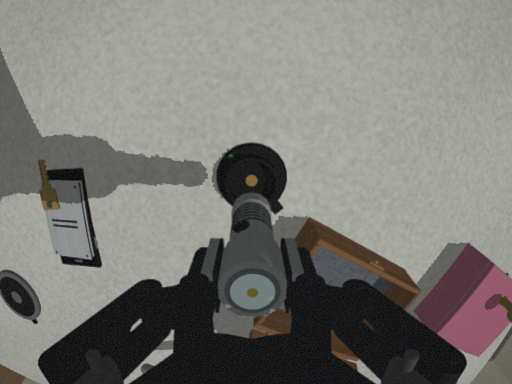

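The torch hangs upright over the dock, dot at (251,180) as predicted, and the rest of the pile is undisturbed. Lowering.

Request:
{"name": "carry_out", "arguments": {"increments": [[0,0,0,0,0.0009,0.02,0],[0,0,0,0,0,0.02,0],[0,0,0,0,0,0.02,0],[0,0,0,0,0,0.015,0],[0,0,0,0,0,0.005,0]]}}

```text
clock: 6.0
tcp_pos: [0.3965, 0.2089, 0.103]
eef_rot: [-0.082, 0.997, -0.0, -0.001]
ft_force: [0.1, -0.6, -1.4]
grip_width: 0.355
```

Request:
{"name": "carry_out", "arguments": {"increments": [[0,0,0,0,0,0.003,0],[0,0,0,0,0,0.001,0],[0,0,0,0,0,0.001,0],[0,0,0,0,0,0,0]]}}

```text
clock: 6.4
tcp_pos: [0.3971, 0.2101, 0.0998]
eef_rot: [-0.082, 0.997, 0.0, 0.0]
ft_force: [-0.2, -0.1, -1.9]
grip_width: 0.357
```

Request:
{"name": "carry_out", "arguments": {"increments": [[0,0,0,0,0,0.001,0],[0,0,0,0,0,0.001,0],[0,0,0,0,0,0,0]]}}

```text
clock: 6.7
tcp_pos: [0.3972, 0.2102, 0.098]
eef_rot: [-0.083, 0.997, 0.0, 0.001]
ft_force: [-0.1, 0.4, 5.5]
grip_width: 0.355
```

Request:
{"name": "carry_out", "arguments": {"increments": [[0,0,0,0,0,0.001,0],[0,0,0,0,0,0,0],[0,0,0,0,0,0,0]]}}

```text
clock: 7.0
tcp_pos: [0.3976, 0.2103, 0.0979]
eef_rot: [-0.083, 0.997, 0.0, 0.001]
ft_force: [-2.3, -1.3, 18.2]
grip_width: 0.357
```

Contact at 0.098, as expected. Ease off and release.

Request:
{"name": "carry_out", "arguments": {"increments": [[0,0,0,0,0,-0.0015,0],[0,0,0,0,0,0,0.4],[0,0,0,0,0,0,0.5],[0,0,0,0,0,0,0.7],[0,0,0,0,0,0,0.9]]}}

```text
clock: 7.5
tcp_pos: [0.3966, 0.21, 0.0976]
eef_rot: [-0.082, 0.997, -0.0, -0.0]
ft_force: [-0.1, 0.2, -0.1]
grip_width: 0.822
```

Request:
{"name": "carry_out", "arguments": {"increments": [[0,0,0,0,0,0,0.9],[0,0,0,0,0,-0.02,0.9],[0,0,0,0,0,-0.03,0.9],[0,0,0,0,0,-0.04,0.9],[0,0,0,0,0,-0.03,0.9]]}}

```text
clock: 8.0
tcp_pos: [0.3969, 0.2101, 0.2196]
eef_rot: [-0.082, 0.997, 0.0, 0.0]
ft_force: [-0.1, 1.0, -0.3]
grip_width: 0.899
```

```bash
python3 - <<'E'
from h import *
t=arm.read_camera('top')
c=wrist(); Y=lambda h,s,v:(h>12)&(h<35)&(s>110)&(v>70)
q=[int(x) for x in wproj(c,[.3975,.2096,.111])]; p,a,_=blob(c['image'],(q[0]-15,q[1]-15,q[0]+15,q[1]+15),Y);print(q,p,a,wplane(c,*p,.111))
plan([.45,-.03,.2])
w=__import__('pickle').load(open('w1.pkl','rb'))
E
```

```text
[248, 196] [250. 196.] 21 [0.39715942 0.21047863 0.111     ]
turn tool z 0 then shift [-0.0101 -0.2461  0.0214] | at [0.3994 0.211  0.2216] yaw 99.5 tilt [ 0.008  0.003 -1.   ] t 8.1 w 0.899 F [ 0.1  0.1 -0.2]
```

The torch stands in the dock, lens within 1 mm of the axis. Next is the key.

Request:
{"name": "carry_out", "arguments": {"increments": [[0,0,0,-0.002,-0.041,0,0.9],[0,0,0,-0.002,-0.041,0,0.9],[0,0,0,-0.002,-0.041,0,0.9],[0,0,0,-0.002,-0.041,0.01,0.7],[0,0,0,-0.002,-0.041,0.01,0.6]]}}

```text
clock: 8.6
tcp_pos: [0.4401, 0.008, 0.1971]
eef_rot: [-0.083, 0.997, -0.0, -0.0]
ft_force: [0.8, 0.2, 0.1]
grip_width: 0.602
```

Request:
{"name": "carry_out", "arguments": {"increments": [[0,0,0,0,-0.041,0,0.6],[0,0,0,0,0,0,0.6],[0,0,0,0,0,0,0.6],[0,0,0,0,0,0,0.6]]}}

```text
clock: 9.0
tcp_pos: [0.4462, -0.0302, 0.1973]
eef_rot: [-0.083, 0.997, 0.0, -0.001]
ft_force: [0.3, 0.9, 0.2]
grip_width: 0.601
```

```bash
cat > key.py <<'E'
from h import *
def key(c,z,box):
    p,a,ct=blob(c['image'],box,lambda h,s,v:(h>10)&(h<35)&(s>90)&(v>50))
    g=np.array([wplane(c,*q,z)[:2] for q in ct])
    m=np.zeros((400,400),np.uint8); o=g.mean(0); cv2.fillPoly(m,[np.int32(np.round((g-o)*2000+200))],1)
    b=cv2.morphologyEx(m,cv2.MORPH_OPEN,np.ones((27,27)))  # drop the blade (0.5 mm px)
    k=max(cv2.findContours(b,0,2)[0],key=cv2.contourArea); r=cv2.minAreaRect(k); bc=(np.array(r[0])-200)/2000+o
    bl=m&(1-cv2.dilate(b,np.ones((9,9)))); ys,xs=np.nonzero(bl); t=(np.array([xs.mean(),ys.mean()])-200)/2000+o; d=t-bc
    return bc,np.array(r[1])/2000,r[2],np.degrees(np.arctan2(d[1],d[0])),a
E
python3 - <<'E'
from key import *
c=wrist('w4.png');q=[int(v) for v in wproj(c,[.45,-.03,.023])];print(q)
print(key(c,.023,(q[0]-50,max(0,q[1]-60),q[0]+50,q[1]+60))); plan([.45,-.03,.15])
E
```

```text
[250, 183]
(array([ 0.45353424, -0.02909139]), array([0.023, 0.025]), 90.0, np.float64(-167.66530142986335), np.int32(797))
turn tool z 0 then shift [-0.0037 -0.0008  0.0474] | at [ 0.4463 -0.0299  0.1974] yaw 99.5 tilt [-0.001  0.    -1.   ] t 9.1 w 0.598 F [1.5 0.2 0.1]
```

View pics/w4.png

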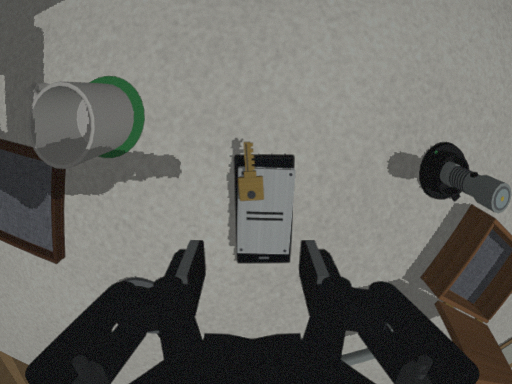

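The key lies flat, bow at (251,188) and blade pointing up. Bow at (0.4535,-0.029), key axis about 12.5°.

Request:
{"name": "carry_out", "arguments": {"increments": [[0,0,-3,0,0,0,0.45],[0,0,0,-0.007,0,0.04,0.45],[0,0,0,0,0,0.04,0.45],[0,0,0,0,0,0.04,0.45],[0,0,0,0,0,0.01,0.45]]}}

```text
clock: 9.55
tcp_pos: [0.4509, -0.0276, 0.0649]
eef_rot: [-0.11, 0.994, 0.001, -0.003]
ft_force: [-1.0, 0.7, 0.5]
grip_width: 0.45
```

Request:
{"name": "carry_out", "arguments": {"increments": [[0,0,0,0,0,0,0.45],[0,0,0,0,0,0,0.45]]}}

```text
clock: 9.75
tcp_pos: [0.4546, -0.0291, 0.0689]
eef_rot: [-0.109, 0.994, -0.0, 0.001]
ft_force: [-0.5, 0.3, -0.5]
grip_width: 0.448
```

```bash
python3 - <<'E'
from key import *
c=wrist('w5.png');q=[int(v) for v in wproj(c,[.4535,-.029,.023])];print(q)
print(key(c,.023,(q[0]-60,max(0,q[1]-90),q[0]+60,q[1]+60))); plan([.4535,-.0285,.042],102.5)
cv2.imwrite('pics/w5.png',c['image'][80:384,100:412])
E
```

```text
[250, 233]
(array([ 0.45363622, -0.02906851]), array([0.0235, 0.026 ]), 90.0, np.float64(-166.545603664571), np.int32(2204))
turn tool z 0.0 then shift [0.0015 0.0012 0.0273] | at [ 0.4551 -0.0294  0.0693] yaw 102.5 tilt [ 0.003 -0.001 -1.   ] t 9.8 w 0.452 F [-0.5  0.1 -0.1]
```

View pics/w5.png

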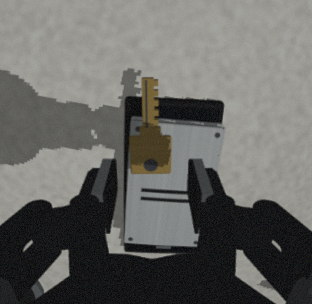

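The key bow at (150,152) in this crop is centred between the jaws. Descending.

Request:
{"name": "carry_out", "arguments": {"increments": [[0,0,-1,0.001,0.0005,0.012,0.45],[0,0,0,0,0,0.01,0.45],[0,0,0,0,0,0.005,0.45],[0,0,0,0,0,0,0.45],[0,0,0,0,0,0,0.45]]}}

```text
clock: 10.3
tcp_pos: [0.453, -0.0293, 0.0411]
eef_rot: [-0.117, 0.993, -0.0, 0.0]
ft_force: [-0.2, 0.4, 0.4]
grip_width: 0.448
```

Request:
{"name": "carry_out", "arguments": {"increments": [[0,0,0,0,0,0.001,0.45],[0,0,0,0,0,0.001,0.45],[0,0,0,0,0,0,0.45]]}}

```text
clock: 10.6
tcp_pos: [0.4528, -0.0292, 0.0388]
eef_rot: [-0.117, 0.993, -0.0, 0.0]
ft_force: [-0.3, 0.1, 0.3]
grip_width: 0.448
```

Request:
{"name": "carry_out", "arguments": {"increments": [[0,0,0,0,0,0.001,0.45],[0,0,0,0,0,0,0.45]]}}

```text
clock: 10.8
tcp_pos: [0.4528, -0.0292, 0.0386]
eef_rot: [-0.117, 0.993, -0.0, 0.0]
ft_force: [-1.4, 1.1, 13.0]
grip_width: 0.449
```

Request:
{"name": "carry_out", "arguments": {"increments": [[0,0,0,0,0,0.001,0.45],[0,0,0,0,0,0,0.45]]}}

```text
clock: 11.0
tcp_pos: [0.4529, -0.0292, 0.0385]
eef_rot: [-0.117, 0.993, -0.0, 0.0]
ft_force: [-5.0, -0.0, 27.1]
grip_width: 0.452
```

Request:
{"name": "carry_out", "arguments": {"increments": [[0,0,0,0,0,0.0005,0.4],[0,0,0,0,0,0,0.38],[0,0,0,0,0,0,0.38]]}}

```text
clock: 11.3
tcp_pos: [0.4522, -0.0269, 0.039]
eef_rot: [-0.116, 0.993, 0.002, 0.0]
ft_force: [-6.6, 15.5, 46.6]
grip_width: 0.387
```

Contact with the card holder at TCP 0.0386. I batched one step too many, so I'll back off and re-check.

Request:
{"name": "carry_out", "arguments": {"increments": [[0,0,0,0,0,-0.005,0.45],[0,0,0,0,0,0,0.45],[0,0,0,0,0,0,0.45]]}}

```text
clock: 11.6
tcp_pos: [0.4529, -0.0293, 0.0413]
eef_rot: [-0.117, 0.993, -0.0, 0.0]
ft_force: [0.3, -0.4, 0.6]
grip_width: 0.447
```

```bash
python3 - <<'E'
from key import *
c=wrist('w6.png');q=[int(v) for v in wproj(c,[.4535,-.029,.023])];print(q)
print(key(c,.023,(q[0]-60,max(0,q[1]-90),q[0]+60,min(q[1]+60,384)))); plan([.4535,-.029,.0402])
cv2.imwrite('pics/w6.png',c['image'][80:384,100:412])
E
```

```text
[249, 258]
(array([ 0.45318686, -0.02827952]), array([0.024, 0.027]), 90.0, np.float64(-165.86796899814092), np.int32(2912))
turn tool z 0 then shift [-0.0009  0.0001  0.0009] | at [ 0.4527 -0.0293  0.0411] yaw 103.5 tilt [-0. -0. -1.] t 11.7 w 0.451 F [1.6 0.8 0.1]
```

View pics/w6.png

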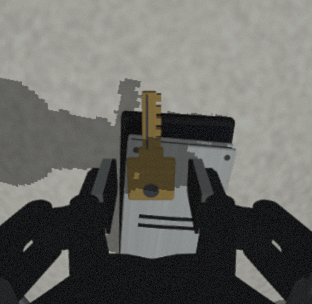

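The key at (151,175) is still between the jaws and unmoved. Closing.

Request:
{"name": "carry_out", "arguments": {"increments": [[0,0,0,0,0.0005,0.0008,0.4],[0,0,0,0,0,0,0.34],[0,0,0,0,0,0,0.2],[0,0,0,0,0,0,0.1],[0,0,0,0,0,0,0]], "grip_force": 30}}

```text
clock: 12.15
tcp_pos: [0.4526, -0.0287, 0.0404]
eef_rot: [-0.117, 0.993, -0.0, -0.0]
ft_force: [0.3, -0.1, 0.6]
grip_width: 0.287
```

Request:
{"name": "carry_out", "arguments": {"increments": [[0,0,0,0,0,0,0],[0,0,0,0,0,0,0]]}}

```text
clock: 12.35
tcp_pos: [0.4526, -0.0287, 0.0405]
eef_rot: [-0.117, 0.993, -0.0, -0.0]
ft_force: [0.6, -0.9, -0.3]
grip_width: 0.292
```

Grip at 0.29 means the bow is held. Lifting high, then over to the box.

Request:
{"name": "carry_out", "arguments": {"increments": [[0,0,0,0,0,-0.01,0],[0,0,0,0,0,-0.03,0],[0,0,0,0,0,-0.045,0],[0,0,0,0,0,-0.045,0],[0,0,0,0,0,-0.045,0]]}}

```text
clock: 12.85
tcp_pos: [0.452, -0.0286, 0.218]
eef_rot: [-0.117, 0.993, -0.0, 0.0]
ft_force: [1.5, -0.3, -0.3]
grip_width: 0.288
```

```bash
python3 - <<'E'
from key import *
plan([.516,.331,.215]); plan([.516,.331,.034])
E
```

```text
turn tool z 0 then shift [-0.1459  0.3348  0.003 ] | at [ 0.452  -0.0286  0.218 ] yaw 103.5 tilt [ 0. -0. -1.] t 12.8 w 0.288 F [ 1.5 -0.3 -0.3]
turn tool z 0 then shift [-0.1459  0.3348  0.184 ] | at [ 0.452  -0.0286  0.218 ] yaw 103.5 tilt [ 0. -0. -1.] t 12.8 w 0.288 F [ 1.5 -0.3 -0.3]
```

Request:
{"name": "carry_out", "arguments": {"increments": [[0,0,0,-0.01,0.034,0,0],[0,0,0,-0.01,0.034,0,0],[0,0,0,-0.01,0.034,0,0],[0,0,0,-0.01,0.034,0,0],[0,0,0,-0.015,0.034,0,0]]}}

```text
clock: 13.35
tcp_pos: [0.4656, 0.1507, 0.2163]
eef_rot: [-0.117, 0.993, -0.0, -0.0]
ft_force: [0.9, -1.0, -0.5]
grip_width: 0.288
```

Request:
{"name": "carry_out", "arguments": {"increments": [[0,0,0,-0.018,0.034,0,0],[0,0,0,-0.018,0.034,0,0],[0,0,0,-0.018,0.034,0,0],[0,0,0,-0.018,0.034,0,0],[0,0,0,-0.019,0.029,0,0]]}}

```text
clock: 13.85
tcp_pos: [0.5162, 0.3329, 0.2162]
eef_rot: [-0.118, 0.993, 0.0, -0.0]
ft_force: [-0.1, 0.0, -0.7]
grip_width: 0.287
```

Request:
{"name": "carry_out", "arguments": {"increments": [[0,0,0,0,0,0,0],[0,0,0,0,0,0,0],[0,0,0,0,0,0,0]]}}

```text
clock: 14.15
tcp_pos: [0.5159, 0.33, 0.2156]
eef_rot: [-0.117, 0.993, -0.0, -0.001]
ft_force: [-0.5, -0.8, -0.1]
grip_width: 0.286
```

```bash
python3 - <<'E'
from key import *
c=wrist('w7.png'); plan([.516,.331,.034]); s=arm.read_state(); p=s['tcp_pos']
print('tcp at rim/floor', [np.round(wproj(c,[.516,.331,z])) for z in (.055,.007)])
E
```

```text
turn tool z 0 then shift [-0.0005  0.0012  0.1816] | at [0.516  0.3298 0.2156] yaw 103.4 tilt [-0.001 -0.001 -1.   ] t 14.2 w 0.295 F [-0.3  0.2  0.1]
tcp at rim/floor [array([252., 184.]), array([252., 172.])]
```

View pics/w7.png

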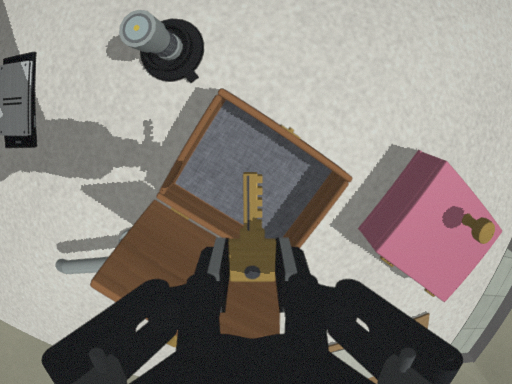

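The hand with the key is over the middle of the open wooden box. Its rim corners are at (222,92), (350,179) and (163,192), and the lid leans away. Lowering.

Request:
{"name": "carry_out", "arguments": {"increments": [[0,0,0,0,0,0.035,0],[0,0,0,0,0,0.035,0],[0,0,0,0,0,0.035,0],[0,0,0,0,0,0.03,0],[0,0,0,0,0,0,0]]}}

```text
clock: 14.7
tcp_pos: [0.5134, 0.3282, 0.0769]
eef_rot: [-0.116, 0.993, -0.002, -0.004]
ft_force: [-0.7, -0.2, 0.0]
grip_width: 0.294
```

Request:
{"name": "carry_out", "arguments": {"increments": [[0,0,0,0,0,0.02,0],[0,0,0,0,0,0.015,0],[0,0,0,0,0,0.01,0],[0,0,0,0,0,0,0],[0,0,0,0,0,0,0]]}}

```text
clock: 15.2
tcp_pos: [0.5169, 0.3311, 0.036]
eef_rot: [-0.117, 0.993, 0.0, 0.0]
ft_force: [-0.3, 0.3, -0.5]
grip_width: 0.288
```

Request:
{"name": "carry_out", "arguments": {"increments": [[0,0,0,0,0,0.002,0],[0,0,0,0,0,0.002,0],[0,0,0,0,0,0.001,0],[0,0,0,0,0,0,0]]}}

```text
clock: 15.6
tcp_pos: [0.5166, 0.3311, 0.0305]
eef_rot: [-0.117, 0.993, -0.0, -0.0]
ft_force: [-0.1, 0.1, -0.3]
grip_width: 0.29
```

Request:
{"name": "carry_out", "arguments": {"increments": [[0,0,0,0,0,0.001,0],[0,0,0,0,0,0,0]]}}

```text
clock: 15.8
tcp_pos: [0.5166, 0.331, 0.0294]
eef_rot: [-0.117, 0.993, -0.0, -0.0]
ft_force: [-0.2, -0.1, -0.3]
grip_width: 0.29
```

Open gradually and rise; pads clear the walls with only a moderate opening.

Request:
{"name": "carry_out", "arguments": {"increments": [[0,0,0,0,0,0,0.35],[0,0,0,0,0,0,0.42],[0,0,0,0,0,0,0.5],[0,0,0,0,0,0,0.5],[0,0,0,0,0,-0.01,0.5]]}}

```text
clock: 16.3
tcp_pos: [0.5157, 0.3306, 0.0387]
eef_rot: [-0.117, 0.993, -0.0, -0.001]
ft_force: [-0.6, 0.2, -0.4]
grip_width: 0.495
```

Request:
{"name": "carry_out", "arguments": {"increments": [[0,0,0,0,0,-0.035,0.5],[0,0,0,0,0,-0.045,0.5],[0,0,0,0,0,-0.045,0.5],[0,0,0,0,0,-0.045,0.5],[0,0,0,0,0,0,0.5]]}}

```text
clock: 16.8
tcp_pos: [0.5206, 0.3331, 0.2175]
eef_rot: [-0.117, 0.993, 0.002, 0.006]
ft_force: [1.2, 0.4, 0.5]
grip_width: 0.501
```

```bash
python3 - <<'E'
from key import *
c=wrist('w8.png');q=[int(v) for v in wproj(c,[.5166,.331,.012])]
print(key(c,.012,(q[0]-40,max(0,q[1]-70),q[0]+40,q[1]+40))); plan([.45,0.0,.215],99.5)
t=arm.read_camera('top');cv2.imwrite('pics/t2.png',np.hstack([cv2.resize(c['image'][60:310,130:380],(390,390)),cv2.resize(t['image'][140:250,120:230],(390,390),interpolation=2)]))
E
```

```text
(array([0.51689566, 0.33192991]), array([0.024 , 0.0255]), 90.0, np.float64(-166.74751107505654), np.int32(700))
turn tool z 4.0 then shift [ 0.1229 -0.3163 -0.0024] | at [0.519  0.3323 0.2142] yaw 103.5 tilt [ 0.008  0.003 -1.   ] t 16.9 w 0.496 F [-0.7 -0.1 -1. ]
```

View pics/t2.png

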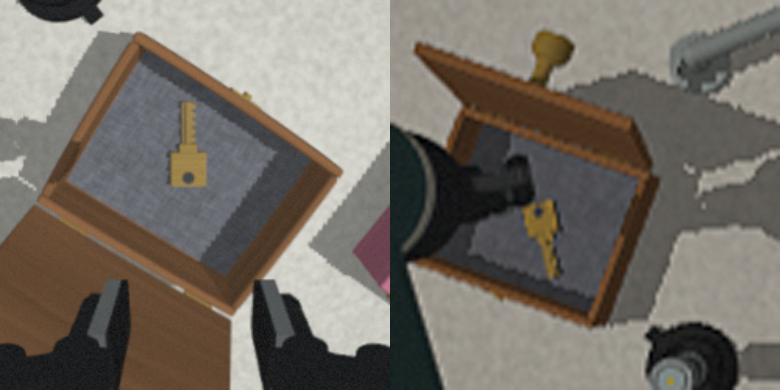

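The key lies flat on the box floor, bow at (188,170) in the left view. Going back for the card holder.

Request:
{"name": "carry_out", "arguments": {"increments": [[0,0,4,0,0,-0.005,0.7],[0,0,0,0.015,-0.04,0,1],[0,0,0,0.015,-0.04,0,1],[0,0,0,0.015,-0.04,0,1],[0,0,0,0.015,-0.04,0,1]]}}

```text
clock: 17.4
tcp_pos: [0.4817, 0.1618, 0.2127]
eef_rot: [-0.083, 0.997, -0.0, -0.002]
ft_force: [-0.2, -1.1, -0.3]
grip_width: 1.001
```

Request:
{"name": "carry_out", "arguments": {"increments": [[0,0,0,0.015,-0.04,0,1],[0,0,0,0.015,-0.04,0,1],[0,0,0,0.015,-0.04,0,1],[0,0,0,0.015,-0.036,0,1],[0,0,0,0,0,0,1]]}}

```text
clock: 17.9
tcp_pos: [0.4478, -0.0037, 0.213]
eef_rot: [-0.08, 0.997, -0.0, -0.002]
ft_force: [0.8, 0.4, -1.0]
grip_width: 0.999
```

Request:
{"name": "carry_out", "arguments": {"increments": [[0,0,0,0,0,0,1],[0,0,0,0,0,0,1]]}}

```text
clock: 18.1
tcp_pos: [0.4498, 0.0005, 0.2138]
eef_rot: [-0.083, 0.997, 0.0, -0.001]
ft_force: [-0.3, -0.1, -0.1]
grip_width: 1.003
```

```bash
cat > slab.py <<'E'
from h import *
def slab(c,fn,z,guess,half=75):
    q=[int(v) for v in wproj(c,list(guess)+[z])]; b=(max(0,q[0]-half),max(0,q[1]-half),q[0]+half,min(384,q[1]+half))
    p,a,ct=blob(c['image'],b,fn); g=np.array([wplane(c,*k,z)[:2] for k in ct]).astype(np.float32)*1000
    r=cv2.minAreaRect(g); return p,a,r
light=lambda h,s,v:(v>118)&(s<40)
E
python3 - <<'E'
from slab import *
c=wrist('w9.png'); plan([.48,-.01,.1]); im=c['image']
q=[int(v) for v in wproj(c,[.48,-.01,.018])]; print(q)
x,y=q; print('card px',im[y-10:y+11:10,x-10:x+11:10].tolist()); 
cv2.imwrite('pics/w9.png',cv2.resize(im[80:300,130:380],None,fx=2.4,fy=2.4,interpolation=2))
E
```

```text
turn tool z 0 then shift [-0.0279 -0.0156  0.1139] | at [0.45   0.0007 0.214 ] yaw 99.5 tilt [-0.001  0.    -1.   ] t 18.1 w 0.997 F [-0.2  0.8  0.5]
[237, 199]
card px [[[132, 133, 129], [126, 128, 124], [132, 133, 129]], [[63, 65, 64], [94, 96, 93], [122, 123, 117]], [[132, 132, 129], [127, 128, 124], [130, 131, 127]]]
```

View pics/w9.png

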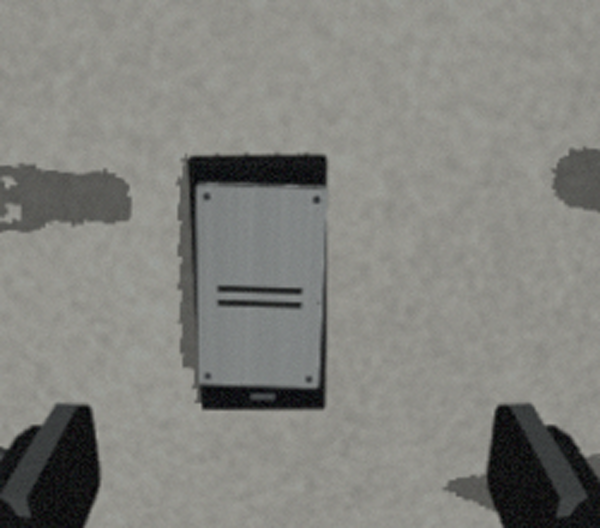

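The card holder is clear on the phone. Its corners in this crop are about (197,184), (326,187), (321,388) and (199,386). The phone's corners are (189,157), (326,157), (325,408) and (203,408).

```bash
python3 - <<'E'
from slab import *
c=wrist(); f=lambda q,z:wplane(c,q[0]/2.4+130,q[1]/2.4+80,z)[:2]
for n,z,qs in [('card',.018,[(197,184),(326,187),(321,388),(199,386)]),('riv',.018,[(207,197),(317,200),(308.5,379),(208,376)]),('phone',.008,[(189,157),(326,157),(325,408),(203,408)])]:
    P=np.array([f(q,z) for q in qs]); L=(P[2]+P[3]-P[0]-P[1])/2; W=(P[1]+P[2]-P[0]-P[3])/2
    print(n,P.mean(0).round(4),np.hypot(*L).round(4),np.hypot(*W).round(4),'angL',np.degrees(np.arctan2(L[1],L[0])).round(1),'angW',np.degrees(np.arctan2(W[1],W[0])).round(1))
plan([.48,-.01,.06])
E
```

```text
card [ 0.4826 -0.0078] 0.1014 0.0597 angL 8.4 angW 98.4
riv [ 0.483 -0.008] 0.09 0.0499 angL 7.6 angW 97.9
phone [ 0.4856 -0.0077] 0.1304 0.0636 angL 10.2 angW 99.6
turn tool z 0 then shift [-0.0278 -0.0157  0.1541] | at [0.4501 0.0008 0.2141] yaw 99.5 tilt [-0.001  0.    -1.   ] t 18.2 w 1.006 F [ 0.2  0.1 -0.2]
```

```bash
python3 -c "
from h import *
plan([.4828,-.0079,.06],98.0)"
```

```text
turn tool z 1.5 then shift [-0.0313 -0.0132  0.1541] | at [0.4501 0.0008 0.2141] yaw 99.5 tilt [-0.001  0.    -1.   ] t 18.2 w 1.006 F [ 0.2  0.1 -0.2]
```

Request:
{"name": "carry_out", "arguments": {"increments": [[0,0,1.5,0,0,0,0.85],[0,0,0,-0.0313,-0.0132,0.034,0.85],[0,0,0,0,0,0.04,0.85],[0,0,0,0,0,0.04,0.85],[0,0,0,0,0,0.04,0.85]]}}

```text
clock: 18.7
tcp_pos: [0.4837, -0.0084, 0.0593]
eef_rot: [-0.069, 0.998, -0.0, 0.001]
ft_force: [0.6, 0.1, -0.5]
grip_width: 0.85
```

Request:
{"name": "carry_out", "arguments": {"increments": [[0,0,0,0,0,0,0.85],[0,0,0,0,0,0,0.85],[0,0,0,0,0,0,0.85]]}}

```text
clock: 19.0
tcp_pos: [0.4845, -0.009, 0.0622]
eef_rot: [-0.07, 0.998, -0.0, 0.001]
ft_force: [0.6, 0.0, 0.1]
grip_width: 0.853
```

```bash
python3 - <<'E'
from h import *
c=wrist('w10.png');plan([.4828,-.0079,.0275],98.0)
cv2.imwrite('pics/w10.png',c['image'][130:384,100:412])
E
```

```text
turn tool z -0.0 then shift [0.002  0.0015 0.035 ] | at [ 0.4848 -0.0091  0.0625] yaw 98.0 tilt [ 0.004 -0.001 -1.   ] t 19.1 w 0.85 F [ 0.4  0.1 -0.2]
```

View pics/w10.png

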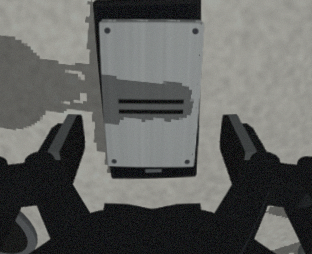

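The card holder sits symmetrically between the jaws. Descending and gripping.

Request:
{"name": "carry_out", "arguments": {"increments": [[0,0,0,0.001,0.001,0.012,0.8],[0,0,0,0,0,0.012,0.8],[0,0,0,0,0,0.008,0.8],[0,0,0,0,0,0,0.8],[0,0,0,0,0,0,0.8]]}}

```text
clock: 19.55
tcp_pos: [0.482, -0.0083, 0.0286]
eef_rot: [-0.069, 0.998, -0.0, -0.0]
ft_force: [0.5, -0.4, -0.4]
grip_width: 0.8
```

```bash
python3 - <<'E'
from h import *
plan([.4828,-.0079,.0275],98.0)
E
```

```text
turn tool z -0.0 then shift [-0.0009  0.0003  0.0011] | at [ 0.482  -0.0083  0.0286] yaw 98.0 tilt [-0. -0. -1.] t 19.6 w 0.8 F [ 0.5 -0.4 -0.4]
```

Request:
{"name": "carry_out", "arguments": {"increments": [[0,0,0,0,0,0.001,0.76],[0,0,0,0,0,0,0.74],[0,0,0,0,0,0,0.74]], "grip_force": 40}}

```text
clock: 19.85
tcp_pos: [0.4823, -0.0084, 0.0277]
eef_rot: [-0.069, 0.998, -0.0, 0.0]
ft_force: [0.8, 0.1, 0.5]
grip_width: 0.741
```

Request:
{"name": "carry_out", "arguments": {"increments": [[0,0,0,0,0,0,0.6],[0,0,0,0,0,0,0.5],[0,0,0,0,0,0,0.5],[0,0,0,0,0,0,0.5]]}}

```text
clock: 20.25
tcp_pos: [0.4823, -0.0084, 0.0281]
eef_rot: [-0.069, 0.998, -0.0, 0.0]
ft_force: [-0.6, -1.7, 5.5]
grip_width: 0.686
```

Width 0.686 corresponds to 60 mm, so it's the card holder and not the phone. Lift a little and check.

Request:
{"name": "carry_out", "arguments": {"increments": [[0,0,0,0,0,-0.003,0.5],[0,0,0,0,0,-0.005,0.5],[0,0,0,0,0,-0.02,0.5],[0,0,0,0,0,-0.03,0.5],[0,0,0,0,0,0,0.5]]}}

```text
clock: 20.75
tcp_pos: [0.4841, -0.0085, 0.0884]
eef_rot: [-0.069, 0.998, -0.001, 0.003]
ft_force: [0.8, 0.8, -1.5]
grip_width: 0.688
```

```bash
python3 - <<'E'
from h import *
plan([.52,-.348,.14]); c=wrist('w11.png'); t=arm.read_camera('top')
cv2.imwrite('pics/w11.png',c['image'])
print(onplane(t,400,200,.024))
E
```

```text
turn tool z 0 then shift [ 0.0112 -0.3413 -0.0511] | at [ 0.4841 -0.0085  0.0884] yaw 98.0 tilt [ 0.005 -0.001 -1.   ] t 20.8 w 0.688 F [ 0.8  0.8 -1.5]
[ 0.52312329 -0.34858638  0.024     ]
```

View pics/w11.png

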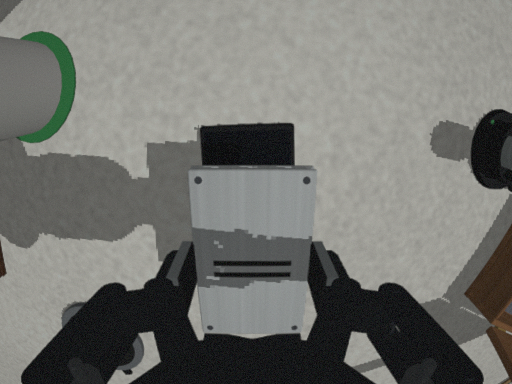

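The card holder is held level alone, and the phone stays on the table at (248,145). Now to the tray.

Request:
{"name": "carry_out", "arguments": {"increments": [[0,0,6.5,0,0,-0.035,0.5],[0,0,6.5,0,0,-0.035,0.5],[0,0,0,0,0,0,0.5],[0,0,0,0,0,0,0.5]]}}

```text
clock: 21.25
tcp_pos: [0.4817, -0.0082, 0.1551]
eef_rot: [0.043, 0.999, -0.0, 0.0]
ft_force: [-0.4, -0.1, -1.4]
grip_width: 0.686
```

```bash
python3 - <<'E'
from h import *
plan([.522,-.348,.158])
E
```

```text
turn tool z 0 then shift [-0.0696 -0.335  -0.0029] | at [ 0.4817 -0.0082  0.1551] yaw 85.0 tilt [ 0. -0. -1.] t 21.2 w 0.686 F [-0.4 -0.1 -1.4]
```

Request:
{"name": "carry_out", "arguments": {"increments": [[0,0,0,-0.007,-0.03,0,0.5],[0,0,0,-0.007,-0.035,0,0.5],[0,0,0,-0.007,-0.035,0,0.5],[0,0,0,-0.007,-0.035,0,0.5],[0,0,0,-0.007,-0.035,0,0.5]]}}

```text
clock: 21.75
tcp_pos: [0.5003, -0.1813, 0.1531]
eef_rot: [0.043, 0.999, 0.001, -0.002]
ft_force: [1.0, 0.0, -0.7]
grip_width: 0.688
```

Request:
{"name": "carry_out", "arguments": {"increments": [[0,0,0,-0.007,-0.035,0,0.5],[0,0,0,-0.007,-0.035,0,0.5],[0,0,0,-0.007,-0.035,0,0.5],[0,0,0,-0.007,-0.03,0,0.5],[0,0,0,-0.0066,-0.03,0,0.5]]}}

```text
clock: 22.25
tcp_pos: [0.5205, -0.3485, 0.1525]
eef_rot: [0.044, 0.999, 0.001, -0.002]
ft_force: [0.2, 0.2, -1.0]
grip_width: 0.686
```

Request:
{"name": "carry_out", "arguments": {"increments": [[0,0,0,0,0,0,0.5],[0,0,0,0,0,0,0.5],[0,0,0,0,0,0.035,0.5],[0,0,0,0,0,0.035,0.5],[0,0,0,0,0,0,0.5]]}}

```text
clock: 22.75
tcp_pos: [0.5178, -0.3434, 0.0801]
eef_rot: [0.043, 0.999, 0.004, -0.005]
ft_force: [-1.9, 2.0, -1.1]
grip_width: 0.688
```

```bash
python3 - <<'E'
from h import *
plan([.522,-.348,.030]); c=wrist('w12.png')
D=lambda h,s,v:(s>90)&(v<100)&(h<20)
im=c['image']; h=cv2.cvtColor(im,cv2.COLOR_BGR2HSV).astype(int)
m=D(h[...,0],h[...,1],h[...,2]); 
# tray corners predicted
a=np.radians(-5); ex=np.array([np.cos(a),np.sin(a)]);ey=np.array([-ex[1],ex[0]])
for sx,sy in((-1,-1),(-1,1),(1,1),(1,-1)):
    p=np.r_[np.array([.523,-.3475])+sx*.075*ex+sy*.085*ey,.024]; u,v=wproj(c,p); print((sx,sy),round(u),round(v)); cv2.circle(im,(int(u),int(v)),3,(0,0,255),-1)
cv2.imwrite('pics/w12.png',im)
E
```

```text
turn tool z 0 then shift [-0.0051 -0.0045  0.0501] | at [ 0.5178 -0.3434  0.0801] yaw 85.0 tilt [-0.009  0.008 -1.   ] t 22.8 w 0.688 F [-1.9  2.  -1.1]
(-1, -1) 111 126
(-1, 1) 379 126
(1, 1) 350 317
(1, -1) 142 316
```

View pics/w12.png

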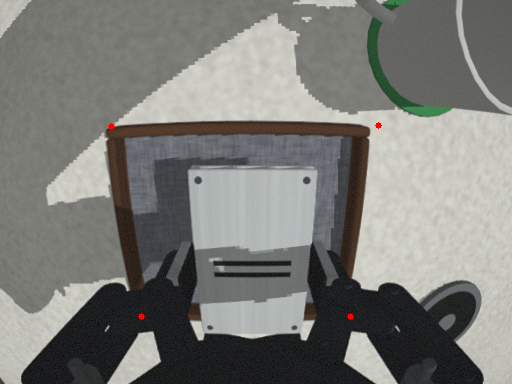

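The card holder is over the tray (walls at x≈115 and 362), aligned and well clear. Lowering.

Request:
{"name": "carry_out", "arguments": {"increments": [[0,0,0,-0.002,-0.003,0.015,0.5],[0,0,0,0,0,0.015,0.5],[0,0,0,0,0,0.015,0.5],[0,0,0,0,0,0,0.5],[0,0,0,0,0,0,0.5]]}}

```text
clock: 23.3
tcp_pos: [0.5232, -0.351, 0.0401]
eef_rot: [0.044, 0.999, 0.0, -0.0]
ft_force: [-0.3, -0.2, -0.7]
grip_width: 0.683
```

Request:
{"name": "carry_out", "arguments": {"increments": [[0,0,0,0,0,0.001,0.5],[0,0,0,0,0,0,0.5]]}}

```text
clock: 23.5
tcp_pos: [0.5239, -0.3516, 0.0401]
eef_rot: [0.044, 0.999, -0.0, 0.0]
ft_force: [0.3, 0.3, -1.5]
grip_width: 0.687
```

Request:
{"name": "carry_out", "arguments": {"increments": [[0,0,0,0,0,0.004,0.5],[0,0,0,0,0,0.004,0.5],[0,0,0,0,0,0.002,0.5],[0,0,0,0,0,0,0.5]]}}

```text
clock: 23.9
tcp_pos: [0.5232, -0.3509, 0.029]
eef_rot: [0.044, 0.999, 0.0, -0.0]
ft_force: [-0.3, 0.5, -1.2]
grip_width: 0.686
```

Request:
{"name": "carry_out", "arguments": {"increments": [[0,0,0,0,0,0.0015,0.5],[0,0,0,0,0,0,0.5]]}}

```text
clock: 24.1
tcp_pos: [0.5235, -0.3512, 0.0279]
eef_rot: [0.044, 0.999, -0.0, -0.0]
ft_force: [0.2, -0.7, -1.2]
grip_width: 0.683
```

Request:
{"name": "carry_out", "arguments": {"increments": [[0,0,0,0,0,0.0005,0.72],[0,0,0,0,0,0,0.78],[0,0,0,0,0,0,0.85],[0,0,0,0,0,0,0.85],[0,0,0,0,0,-0.02,0.85]]}}

```text
clock: 24.6
tcp_pos: [0.5219, -0.3499, 0.0456]
eef_rot: [0.044, 0.999, 0.001, -0.002]
ft_force: [-0.3, -0.1, 0.0]
grip_width: 0.848
```

Request:
{"name": "carry_out", "arguments": {"increments": [[0,0,0,0,0,-0.04,0.9],[0,0,0,0,0,-0.045,1],[0,0,0,0,0,-0.045,1],[0,0,0,0,0,-0.04,1],[0,0,0,0,0,0,1]]}}

```text
clock: 25.1
tcp_pos: [0.5267, -0.3537, 0.2245]
eef_rot: [0.044, 0.999, -0.004, 0.005]
ft_force: [0.6, -0.5, -0.2]
grip_width: 0.999
```

```bash
python3 - <<'E'
from h import *
import pickle
c=wrist(); pickle.dump(c,open('wt.pkl','wb')); plan([.44,0,.215],99.5)
# card rivets: dark spots; check the card's bright contour against the dark tray floor
p,a,ct=blob(c['image'],(150,80,350,300),lambda h,s,v:(v>105)&(s<40)); g=np.array([wplane(c,*q,.017)[:2] for q in ct]).astype(np.float32)
print('card in tray',cv2.minAreaRect(g),a)
# pad face from here
q=[int(v) for v in wproj(c,[.659,-.1495,.008])]; print(q)
E
```

```text
turn tool z -14.5 then shift [0.0259 0.3619 0.0046] | at [ 0.5253 -0.3527  0.2214] yaw 85.0 tilt [ 0.007 -0.003 -1.   ] t 25.1 w 0.995 F [-0.2  0.2 -1.3]
card in tray ((0.5698259472846985, -0.36080795526504517), (0.2604179084300995, 0.2942928671836853), 83.58866119384766) 21580
[403, 249]
```

Request:
{"name": "carry_out", "arguments": {"increments": [[0,0,-7.3,0,0,0,1],[0,0,-7.3,0,0,0,1],[0,0,0,0.0026,0.036,0,1],[0,0,0,0.0026,0.036,0,1],[0,0,0,0.0026,0.036,0,1]]}}

```text
clock: 25.65
tcp_pos: [0.4965, -0.2445, 0.2158]
eef_rot: [-0.083, 0.997, 0.001, -0.001]
ft_force: [1.3, 0.7, 1.0]
grip_width: 1.004
```

Request:
{"name": "carry_out", "arguments": {"increments": [[0,0,0,0.0026,0.036,0,1],[0,0,0,0.0026,0.036,0,1],[0,0,0,0.0026,0.036,0,1],[0,0,0,0.0026,0.036,0,1],[0,0,0,0.0026,0.036,0,1]]}}

```text
clock: 26.15
tcp_pos: [0.4536, -0.069, 0.2162]
eef_rot: [-0.083, 0.997, 0.0, -0.001]
ft_force: [-0.3, 0.3, -0.1]
grip_width: 1.003
```

Request:
{"name": "carry_out", "arguments": {"increments": [[0,0,0,0.0026,0.036,0,1],[0,0,0,0.0026,0.036,0,1],[0,0,0,0,0,0,1],[0,0,0,0,0,0,1],[0,0,0,0,0,0,1]]}}

```text
clock: 26.65
tcp_pos: [0.4382, -0.0011, 0.217]
eef_rot: [-0.083, 0.997, -0.0, -0.0]
ft_force: [0.5, 0.0, -0.1]
grip_width: 0.998
```

```bash
python3 - <<'E'
from slab import *
c=wrist('w13.png'); im=c['image']; plan([.485,-.0077,.06])
p,a,r=slab(c,lambda h,s,v:v<60,.008,(.485,-.008),70); print('phone w',p,a,r)
t=arm.read_camera('top'); cv2.imwrite('pics/t3.png',t['image'])
u,v=[int(x) for x in proj(t,[.485,-.008,.008])]; p,a,ct=blob(t['image'],(u-30,v-35,u+30,v+35),lambda h,s,v:v<60); g=np.array([onplane(t,*q,.008)[:2] for q in ct]).astype(np.float32)*1000; print('phone t',cv2.minAreaRect(g),a)
q=[int(x) for x in wproj(c,[.659,-.1495,.008])];print('pad px',q)
E
```

```text
turn tool z 0 then shift [-0.045  -0.0139  0.1572] | at [ 0.4384 -0.0014  0.2172] yaw 99.5 tilt [-0. -0. -1.] t 26.7 w 1.003 F [-0.  -0.7  0.4]
phone w [237.81139706 204.21066176] 5440 ((484.63055419921875, -9.642486572265625), (130.8179931640625, 63.65907669067383), 10.416379928588867)
phone t ((470.8515625, -9.162849426269531), (164.1468505859375, 164.8090057373047), 0.03165966644883156) 1887
pad px [128, 300]
```

Request:
{"name": "carry_out", "arguments": {"increments": [[0,0,-0.8,0,0,0,0.9],[0,0,0,-0.0225,-0.0075,0.04,0.85],[0,0,0,-0.0225,-0.0075,0.04,0.82],[0,0,0,0,0,0.04,0.82],[0,0,0,0,0,0.04,0.82]]}}

```text
clock: 27.25
tcp_pos: [0.4865, -0.0082, 0.0561]
eef_rot: [-0.09, 0.996, -0.0, 0.001]
ft_force: [-0.1, -0.0, -0.4]
grip_width: 0.82
```

Request:
{"name": "carry_out", "arguments": {"increments": [[0,0,0,0,0,0.01,0.82],[0,0,0,0,0,0,0.82],[0,0,0,0,0,0,0.82]]}}

```text
clock: 27.55
tcp_pos: [0.486, -0.0076, 0.0486]
eef_rot: [-0.09, 0.996, -0.0, 0.001]
ft_force: [0.0, -0.1, 0.4]
grip_width: 0.819
```

```bash
python3 - <<'E'
from slab import *
plan([.485,-.0088,.03],100.3); c=wrist('w14.png')
E
```

```text
turn tool z 0.0 then shift [ 0.0012 -0.001   0.0186] | at [ 0.486  -0.0076  0.0486] yaw 100.3 tilt [ 0.001 -0.    -1.   ] t 27.6 w 0.819 F [ 0.  -0.1  0.4]
```

Request:
{"name": "carry_out", "arguments": {"increments": [[0,0,0,0.001,-0.001,0.012,0.86],[0,0,0,0,0,0.01,0.86],[0,0,0,0,0,0.004,0.86],[0,0,0,0,0,0,0.86],[0,0,0,0,0,0,0.86]]}}

```text
clock: 28.1
tcp_pos: [0.4845, -0.0084, 0.0219]
eef_rot: [-0.09, 0.996, -0.0, 0.0]
ft_force: [0.1, 0.4, -0.2]
grip_width: 0.862
```

Request:
{"name": "carry_out", "arguments": {"increments": [[0,0,0,0,0,0.002,0.86],[0,0,0,0,0,0,0.86],[0,0,0,0,0,0,0.86]]}}

```text
clock: 28.4
tcp_pos: [0.4844, -0.0084, 0.0196]
eef_rot: [-0.09, 0.996, -0.0, 0.0]
ft_force: [0.3, -0.2, -0.5]
grip_width: 0.86
```

Request:
{"name": "carry_out", "arguments": {"increments": [[0,0,0,0,0,0,0.81],[0,0,0,0,0,0.001,0.81],[0,0,0,0,0,0,0.81]]}}

```text
clock: 28.7
tcp_pos: [0.4842, -0.0084, 0.0184]
eef_rot: [-0.09, 0.996, -0.0, -0.0]
ft_force: [-0.8, -0.3, 1.0]
grip_width: 0.812
```

Request:
{"name": "carry_out", "arguments": {"increments": [[0,0,0,0,0,0.001,0.81],[0,0,0,0,0,0,0.81]]}}

```text
clock: 28.9
tcp_pos: [0.4842, -0.0084, 0.0174]
eef_rot: [-0.09, 0.996, -0.0, -0.0]
ft_force: [0.1, -0.4, 1.1]
grip_width: 0.815
```

Request:
{"name": "carry_out", "arguments": {"increments": [[0,0,0,0,0,0.001,0.81],[0,0,0,0,0,0,0.81]]}}

```text
clock: 29.1
tcp_pos: [0.4842, -0.0084, 0.0164]
eef_rot: [-0.09, 0.996, -0.0, -0.0]
ft_force: [-0.1, -0.2, 0.2]
grip_width: 0.812
```

Tips should be about 1–2 mm above the table here. Closing.

Request:
{"name": "carry_out", "arguments": {"increments": [[0,0,0,0,0,-0.0005,0.77],[0,0,0,0,0,0,0.72],[0,0,0,0,0,0,0.6],[0,0,0,0,0,0,0.55],[0,0,0,0,0,0,0.55]], "grip_force": 40}}

```text
clock: 29.6
tcp_pos: [0.4844, -0.0085, 0.0175]
eef_rot: [-0.09, 0.996, -0.0, 0.0]
ft_force: [-1.3, -0.7, 6.3]
grip_width: 0.735
```

Request:
{"name": "carry_out", "arguments": {"increments": [[0,0,0,0,0,0,0.55]]}}

```text
clock: 29.7
tcp_pos: [0.4844, -0.0085, 0.0175]
eef_rot: [-0.09, 0.996, -0.0, 0.0]
ft_force: [-1.0, -1.9, 5.7]
grip_width: 0.745
```

Width 0.745 corresponds to 65 mm: the phone is held. Lifting.

Request:
{"name": "carry_out", "arguments": {"increments": [[0,0,0,0,0,-0.005,0.55],[0,0,0,0,0,-0.02,0.55],[0,0,0,0,0,-0.035,0.55],[0,0,0,0,0,0,0.55],[0,0,0,0,0,0,0.55]]}}

```text
clock: 30.2
tcp_pos: [0.4848, -0.0084, 0.0777]
eef_rot: [-0.09, 0.996, -0.0, 0.001]
ft_force: [-0.0, 0.5, -2.1]
grip_width: 0.741
```

```bash
python3 - <<'E'
from slab import *
plan([.659,-.1495,.08]); c=wrist('w15.png'); im=c['image']
T=arm.read_state()['tcp_pos']; z=T[2]-.0175+.008
# visible near end (toward robot) of phone: dark blob above the fingers
h=cv2.cvtColor(im,cv2.COLOR_BGR2HSV)[...,2]; print('pz',z,'proj tcp',wproj(c,[T[0],T[1],z]))
u=int(wproj(c,[T[0],T[1],z])[0])
for y in range(120,240,10): 
    x=np.nonzero(h[y,u-90:u+90]<60)[0]; print(y,(x.min()+u-90,x.max()+u-90) if len(x) else None, end=' ')
cv2.imwrite('pics/w15.png',im)
# pad as seen from top camera and from here
for (n,cc,f,pf) in (('w',c,wplane,wproj),):
    q=[int(v) for v in wproj(c,[.659,-.1495,.008])]; print('\npad px',q)
E
```

```text
turn tool z 0 then shift [-0.146  -0.1701 -0.0019] | at [ 0.4848 -0.0084  0.0777] yaw 100.4 tilt [ 0.002 -0.    -1.   ] t 30.2 w 0.741 F [-0.   0.5 -2.1]
pz 0.06736968168932422 proj tcp (np.float64(250.10866972162853), np.float64(263.78540182441304))
120 None 130 None 140 (np.int64(183), np.int64(321)) 150 (np.int64(182), np.int64(322)) 160 (np.int64(183), np.int64(321)) 170 (np.int64(183), np.int64(321)) 180 (np.int64(184), np.int64(320)) 190 (np.int64(185), np.int64(319)) 200 (np.int64(186), np.int64(318)) 210 (np.int64(186), np.int64(318)) 220 (np.int64(187), np.int64(317)) 230 (np.int64(188), np.int64(316)) 
pad px [88, 343]
```

View pics/w15.png

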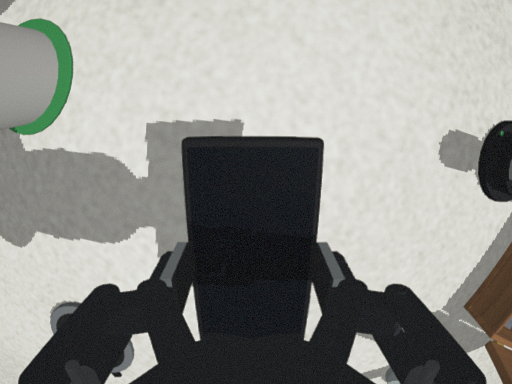

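The phone is held level and centred, near edge at row 137. Next: its offset along the jaw plane, and a second fix on the pad.

```bash
python3 - <<'E'
from slab import *
import pickle
c=wrist(); T=arm.read_state()['tcp_pos']; M=R.from_quat(arm.read_state()['eef_rot']).as_matrix()
h=cv2.cvtColor(c['image'],cv2.COLOR_BGR2HSV)[...,2].astype(int); vs=[100+np.argmax(h[100:180,x]<90) for x in range(200,305,10)]; print(vs)
P=np.mean([wplane(c,x,v,T[2]-.0175+.008) for x,v in zip(range(200,305,10),vs)],0); print('near edge rel. tcp (tool axes)',(M.T@(P-T)).round(4))
w=pickle.load(open('wt.pkl','rb')); q=[int(v) for v in wproj(w,[.659,-.1495,.008])]
for s in (12,):
  p,a,ct=blob(w['image'],(q[0]-40,q[1]-40,q[0]+40,q[1]+40),lambda h,s,v:v<70); g=np.array([wplane(w,*k,.008)[:2] for k in ct]).astype(np.float32); print('pad wt',wplane(w,*p,.008),a,cv2.fitEllipse(g),cv2.minEnclosingCircle(g))
# grey centre dot
b=(q[0]-10,q[1]-10,q[0]+10,q[1]+10); p,a,_=blob(w['image'],b,lambda h,s,v:v>85); print('dot wt',wplane(w,*p,.008),a)
t=pickle.load(open('cams.pkl','rb'))['top']; p,a,_=blob(t['image'],(322,148,334,160),lambda h,s,v:v>85); print('dot t',p,onplane(t,*p,.008),a)
s=pickle.load(open('cams.pkl','rb'))['scene']; q=[int(v) for v in proj(s,[.659,-.1495,.008])]; p,a,_=blob(s['image'],(q[0]-6,q[1]-5,q[0]+7,q[1]+6),lambda h,s,v:v>85); print('dot s',q,p,onplane(s,*p,.008),a)
E
```

```text
[np.int64(137), np.int64(136), np.int64(136), np.int64(136), np.int64(136), np.int64(137), np.int64(137), np.int64(137), np.int64(137), np.int64(137), np.int64(138)]
near edge rel. tcp (tool axes) [0.0646 0.0001 0.0096]
pad wt [ 0.65481571 -0.15083039  0.008     ] 1735 ((0.656780481338501, -0.14896368980407715), (0.08049777150154114, 0.08090005069971085), 89.11583709716797) ((0.6568170785903931, -0.14900192618370056), 0.04133741930127144)
dot wt [ 0.6570805  -0.14877305  0.008     ] 125Traceback (most recent call last):
  File "<stdin>", line 11, in <module>
  File "h.py", line 34, in blob
    n,l,s,ce=cv2.connectedComponentsWithStats(m); k=1+np.argmax(s[1:,4]); mm=(l==k).astype(np.uint8)
                                                      ~~~~~~~~~^^^^^^^^^
    return _wrapfunc(a, 'argmax', axis=axis, out=out, **kwds)
    return bound(*args, **kwds)
ValueError: attempt to get argmax of an empty sequence
```

Request:
{"name": "carry_out", "arguments": {"increments": [[0,0,0,-0.0239,-0.0282,0,0.55],[0,0,0,-0.0239,-0.0282,0,0.55],[0,0,0,-0.0239,-0.0282,0,0.55],[0,0,0,-0.0239,-0.0282,0,0.55],[0,0,0,-0.0239,-0.0282,0,0.55]]}}

```text
clock: 30.8
tcp_pos: [0.627, -0.1262, 0.0751]
eef_rot: [-0.09, 0.996, 0.001, -0.002]
ft_force: [0.3, -1.2, -1.0]
grip_width: 0.744
```

Request:
{"name": "carry_out", "arguments": {"increments": [[0,0,0,-0.0239,-0.0282,0,0.55],[0,0,0,0,0,0,0.55],[0,0,0,0,0,0,0.55],[0,0,0,0,0,0,0.55]]}}

```text
clock: 31.2
tcp_pos: [0.6537, -0.148, 0.0753]
eef_rot: [-0.09, 0.996, 0.001, -0.002]
ft_force: [-0.7, 0.5, -2.3]
grip_width: 0.742
```

```bash
python3 - <<'E'
from h import *
plan([.6565,-.149,.0285])
E
```

```text
turn tool z 0 then shift [-0.0028 -0.0016  0.0468] | at [ 0.6537 -0.148   0.0753] yaw 100.4 tilt [-0.004  0.001 -1.   ] t 31.2 w 0.742 F [-0.7  0.5 -2.3]
```

Request:
{"name": "carry_out", "arguments": {"increments": [[0,0,0,-0.0015,-0.001,0.015,0.55],[0,0,0,0,0,0.015,0.55],[0,0,0,0,0,0.01,0.55],[0,0,0,0,0,0,0.55],[0,0,0,0,0,0,0.55]]}}

```text
clock: 31.7
tcp_pos: [0.6569, -0.1495, 0.0363]
eef_rot: [-0.09, 0.996, 0.0, -0.001]
ft_force: [-0.3, -0.2, -1.2]
grip_width: 0.746
```

Request:
{"name": "carry_out", "arguments": {"increments": [[0,0,0,0,0,0.003,0.55],[0,0,0,0,0,0,0.55],[0,0,0,0,0,0,0.55]]}}

```text
clock: 32.0
tcp_pos: [0.6576, -0.1498, 0.0344]
eef_rot: [-0.09, 0.996, -0.0, 0.0]
ft_force: [-0.3, 0.3, -0.8]
grip_width: 0.74
```

```bash
python3 - <<'E'
from h import *
plan([.6565,-.149,.0255])
E
```

```text
turn tool z 0 then shift [0.001  0.001  0.0089] | at [ 0.6576 -0.1498  0.0344] yaw 100.4 tilt [ 0.001 -0.    -1.   ] t 32.0 w 0.74 F [-0.3  0.3 -0.8]
```

Request:
{"name": "carry_out", "arguments": {"increments": [[0,0,0,0.001,0.0005,0.004,0.55],[0,0,0,0,0,0.003,0.55],[0,0,0,0,0,0.001,0.55],[0,0,0,0,0,0,0.55],[0,0,0,0,0,0,0.55]]}}

```text
clock: 32.5
tcp_pos: [0.6564, -0.1494, 0.026]
eef_rot: [-0.09, 0.996, -0.0, 0.0]
ft_force: [-0.5, -0.4, -1.1]
grip_width: 0.748
```

Half a millimetre above the pad. Releasing.

Request:
{"name": "carry_out", "arguments": {"increments": [[0,0,0,0,0,0,0.76],[0,0,0,0,0,0,0.8],[0,0,0,0,0,0,0.85],[0,0,0,0,0,0,0.9],[0,0,0,0,0,-0.01,0.9]]}}

```text
clock: 33.0
tcp_pos: [0.6553, -0.1491, 0.0352]
eef_rot: [-0.09, 0.996, 0.0, -0.001]
ft_force: [-0.6, 1.0, -0.0]
grip_width: 0.904
```

Request:
{"name": "carry_out", "arguments": {"increments": [[0,0,0,0,0,-0.035,0.95],[0,0,0,0,0,-0.045,1],[0,0,0,0,0,-0.045,1],[0,0,0,0,0,-0.045,1],[0,0,0,0,0,-0.02,1]]}}

```text
clock: 33.5
tcp_pos: [0.6585, -0.1501, 0.2323]
eef_rot: [-0.09, 0.996, -0.002, 0.004]
ft_force: [1.1, -0.6, 0.1]
grip_width: 0.999
```

Request:
{"name": "carry_out", "arguments": {"increments": [[0,0,0,0.04,0,0,1],[0,0,0,0.04,0,0,1],[0,0,0,0,0,0,1],[0,0,0,0,0,0,1],[0,0,0,0,0,0,1]]}}

```text
clock: 34.0
tcp_pos: [0.5788, -0.1641, 0.2269]
eef_rot: [-0.09, 0.996, -0.0, 0.001]
ft_force: [-0.7, 0.6, 0.6]
grip_width: 1.0
```

```bash
python3 - <<'E'
from slab import *
import pickle
plan([.6565,-.149,.2]); c=wrist(); t=arm.read_camera('top'); s=arm.read_camera('scene')
q=[int(v) for v in wproj(c,[.657,-.149,.016])]; print(q)
old=pickle.load(open('cams.pkl','rb'))
for n,i,x0,y0,x1,y1 in (('mug',t,325,222,390,262),('handle',t,196,132,256,170)):
    print(n,'mean abs diff',np.abs(i['image'][y0:y1,x0:x1].astype(int)-old['top']['image'][y0:y1,x0:x1]).mean().round(2))
a=cv2.resize(c['image'],(512,384)); sc=cv2.resize(s['image'][140:275,60:360],(600,270),interpolation=2)
x,y=q; x0=max(0,min(x-125,262)); y0=max(0,min(y-110,164)); wc=cv2.resize(c['image'][y0:y0+220,x0:x0+250],(340,300)); tr=cv2.resize(t['image'][130:260,300:445],(340,300),interpolation=2)
cv2.imwrite('pics/fin.png',np.vstack([np.hstack([wc,tr]),cv2.copyMakeBorder(sc,0,0,0,80,cv2.BORDER_CONSTANT)]))
E
```

```text
turn tool z 0 then shift [-0.0791  0.0009  0.027 ] | at [ 0.5788 -0.1641  0.2269] yaw 100.4 tilt [ 0.002 -0.001 -1.   ] t 34.0 w 1.0 F [-0.7  0.6  0.6]
[251, 234]
mug mean abs diff 40.63
handle mean abs diff 17.15
```

The viewer limit is reached, so I'll check numerically. I'll move the arm out of the way to the start area and compare with the first pictures.

```bash
python3 - <<'E'
from slab import *
c=wrist(); p,a,r=slab(c,lambda h,s,v:v<55,.016,(.657,-.149),70); print('phone on pad',p,a,r)
plan([.42,.0,.28]); plan([.16,.57,.28])
E
```

```text
phone on pad [251.43882826 228.82098411] 5223 ((655.2603759765625, -149.48570251464844), (130.7623748779297, 79.08539581298828), 10.467931747436523)
turn tool z 0 then shift [ 0.1264  0.1896 -0.0541] | at [ 0.5786 -0.1637  0.226 ] yaw 100.4 tilt [ 0. -0. -1.] t 34.2 w 0.999 F [ 0.4  0.2 -0.6]
turn tool z 0 then shift [ 0.2794  0.7972 -0.0543] | at [ 0.5786 -0.1637  0.226 ] yaw 100.4 tilt [ 0. -0. -1.] t 34.2 w 0.999 F [ 0.4  0.2 -0.6]
```

Request:
{"name": "carry_out", "arguments": {"increments": [[0,0,0,0.021,0.0316,-0.009,1],[0,0,0,0.021,0.0316,-0.009,1],[0,0,0,0.021,0.0316,-0.009,1],[0,0,0,0.021,0.0316,-0.009,1],[0,0,0,0.021,0.0316,-0.009,1]]}}

```text
clock: 34.7
tcp_pos: [0.4453, -0.0262, 0.2712]
eef_rot: [-0.09, 0.996, 0.0, -0.0]
ft_force: [0.9, 1.1, 0.4]
grip_width: 0.999
```

Request:
{"name": "carry_out", "arguments": {"increments": [[0,0,0,0.021,0.0316,-0.009,1],[0,0,0,0.0102,0.0405,0,1],[0,0,0,0.0102,0.0405,0,1],[0,0,0,0.0102,0.0405,0,1],[0,0,0,0.0102,0.0405,0,1]]}}

```text
clock: 35.2
tcp_pos: [0.3499, 0.1536, 0.2803]
eef_rot: [-0.09, 0.996, 0.0, 0.0]
ft_force: [0.9, -0.4, -0.3]
grip_width: 1.004
```

Request:
{"name": "carry_out", "arguments": {"increments": [[0,0,0,0.0102,0.0405,0,1],[0,0,0,0.0102,0.0405,0,1],[0,0,0,0.0102,0.0405,0,1],[0,0,0,0.0102,0.0405,0,1],[0,0,0,0.0102,0.0405,0,1]]}}

```text
clock: 35.7
tcp_pos: [0.263, 0.3442, 0.2802]
eef_rot: [-0.091, 0.996, 0.0, 0.0]
ft_force: [1.7, 0.3, -0.7]
grip_width: 1.001
```

Request:
{"name": "carry_out", "arguments": {"increments": [[0,0,0,0.0102,0.0405,0,1],[0,0,0,0.0102,0.0405,0,1],[0,0,0,0.0102,0.0405,0,1],[0,0,0,0.0102,0.0405,0,1],[0,0,0,0.0102,0.0405,0,1]]}}

```text
clock: 36.2
tcp_pos: [0.1761, 0.5342, 0.2798]
eef_rot: [-0.091, 0.996, -0.0, 0.0]
ft_force: [1.2, 0.4, -0.2]
grip_width: 0.998
```

```bash
python3 - <<'E'
from slab import *
import pickle
old=pickle.load(open('cams.pkl','rb')); plan([.16,.57,.28])
N={n:arm.read_camera(n) for n in('top','scene')}; t=N['top']
d=lambda n,x0,y0,x1,y1:np.abs(N[n]['image'][y0:y1,x0:x1].astype(int)-old[n]['image'][y0:y1,x0:x1]).mean().round(2)
print('mug',d('top',330,222,388,262),d('scene',132,172,178,212),'handle',d('top',196,132,256,170),d('scene',280,198,318,226),'bare ref',d('top',450,250,500,300))
def rect(b,fn,z):
    p,a,ct=blob(t['image'],b,fn); g=np.array([onplane(t,*q,z)[:2] for q in ct]).astype(np.float32)*1000; return p,a,cv2.minAreaRect(g)
u,v=[int(x) for x in proj(t,[.657,-.149,.016])]
print('phone',rect((u-16,v-30,u+16,v+30),lambda h,s,v:v<40,.016))
print('card',rect((378,180,425,222),lambda h,s,v:(v>105)&(s<40),.017))
Y=lambda h,s,v:(h>12)&(h<35)&(s>110)&(v>70)
p,a,_=blob(t['image'],(195,232,216,252),Y); print('torch lens',onplane(t,*p,.111).round(4),a)
print('key',rect((140,175,190,225),Y,.012))
E
```

```text
turn tool z 0 then shift [ 0.0093  0.0381 -0.0002] | at [0.1761 0.5342 0.2798] yaw 100.4 tilt [ 0. -0. -1.] t 36.2 w 0.998 F [ 1.2  0.4 -0.2]
mug 0.96 2.43 handle 0.88 2.39 bare ref 0.84
phone (array([327.67249757, 154.40621963]), np.int32(1029), ((656.94482421875, -146.06231689453125), (128.95791625976562, 79.35160827636719), 10.03452205657959))
card (array([398.49122807, 200.39712919]), np.int32(627), ((522.6407470703125, -346.37109375), (61.056636810302734, 98.46820068359375), 85.11395263671875))
torch lens [0.3976 0.2117 0.111 ] 2
key (array([171.23300971, 181.48543689]), np.int32(103), ((579.626953125, 311.42181396484375), (121.07628631591797, 9.16120719909668), 70.38431549072266))
```

```bash
python3 -c "
from station import arm
print(arm.read_state()['clock'],arm.sign_off())"
```

```text
the job is handed in; nothing more can be done
36.3 None
```

I took the pile apart in order (torch, key, card holder, phone), put each in its place, and handed the job in at 36.3 s. The last camera checks suggest all four are where they belong, but two of them are weaker than the rest.

| Thing | Last check |
|---|---|
| Torch | Lens about 2 mm from the dock axis, standing upright |
| Key | Seen flat on the box floor right after release. My final colour mask picked up the box rim instead, so there is no second check |
| Card holder | 61 × 98 mm outline, about 1 mm from the tray's middle and aligned with it |
| Phone | About 2–3 mm from the pad's middle. The pad's black face blurs into the phone's outline, so this figure is rougher |
| Mug and door handle | Close to pixel noise against the first pictures (0.9–1.0 against 0.8 on bare table in the top view), so not moved |

- **Contact with the pile:** while reaching for the key, the fingertips pressed on the card holder with about 50 N at the wrist before I backed off. That is under the 120 N wrist limit, and the pictures afterwards showed the pile undisturbed.
- **Final picture not seen:** the last combined picture was refused because I had used all 16 views. The final checks are therefore numeric only.

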